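Make up a parquet panel in the glue-up jig and clear the bench

TASK

Make up the parquet panel in the glue-up jig: see that the toggle clamp is open, turn and fit the four dark shaped blocks into the tray so that they interlock and all lie flush with the glued-in corner block, then close the clamp fully down on them. Also clear the bench for gluing: put every wood offcut in the plywood scrap box and every brass hinge in the steel hardware tray. Leave the other tools on the bench where they are.

Things in the scene. Friction and masses are not known exactly. Their poses are not given: they have to be found in the camera images.
- jig: Fixed glue-up jig. Origin: bench level below the centre of its square tray; the clamp stands on its +x side (plywood base 150 mm square, with an 80 mm wide tongue out to x = 190 mm). Tray 112 x 112 mm inside (4 x 4 cells), floor 12 mm above the bench, fence strips 16 mm wide, tops 26 mm above the bench. A glued-in one-cell block fills the +x +y corner, top 36 mm above the bench: the flush level.
- block_l: Dark hardwood block, 24 mm thick, of square cells at 28 mm pitch (limbs 25.5 mm wide), lower edges bevelled 2 x 5 mm, lying right way up on the bench. Fitted, its axes agree with the jig's. L: bar of three cells along y, plus one cell on the +x side of the bar's -y end. Origin: underside, middle cell of the bar (25.5 mm wide across x there).
- block_t: Dark hardwood block, 24 mm thick, of square cells at 28 mm pitch (limbs 25.5 mm wide), lower edges bevelled 2 x 5 mm, lying right way up on the bench. Fitted, its axes agree with the jig's. T: bar of three cells along x, plus one cell on the -y side of its middle. Origin: underside, between the bar's middle cell and that stem cell (53.5 mm wide across y there).
- block_s: Dark hardwood block, 24 mm thick, of square cells at 28 mm pitch (limbs 25.5 mm wide), lower edges bevelled 2 x 5 mm, lying right way up on the bench. Fitted, its axes agree with the jig's. S: two two-cell bars along x side by side, the +y one shifted a cell to +x; half a turn is the same. Origin: underside, centre (53.5 mm wide across y there).
- block_v: Dark hardwood block, 24 mm thick, of square cells at 28 mm pitch (limbs 25.5 mm wide), lower edges bevelled 2 x 5 mm, lying right way up on the bench. Fitted, its axes agree with the jig's. V: two cells along y, plus one cell on the -x side of the -y one. Origin: underside, between the two cells along y (53.5 mm wide across y there).
- nest_l (a point): Where block_l's origin lies when fitted: on the tray floor, axes as the jig's. The blocks fill the tray in one way only, by turning, never flipping, with about 1.2 mm play a side: rows from -x to +x, each read from -y to +y: L L L T / L S T T / V S S T / V V S corner.
- nest_t (a point): Where block_t's origin lies when fitted: on the tray floor, 12 mm above the bench; axes as the jig's.
- nest_s (a point): Where block_s's origin lies when fitted: on the tray floor, 12 mm above the bench; axes as the jig's.
- nest_v (a point): Where block_v's origin lies when fitted: on the tray floor, 12 mm above the bench; axes as the jig's.
- clamp (a joint): Handle angle q of the toggle clamp, 0 = closed (handle upright, arm level, pad on the panel's middle) to 1.15 = fully open (handle leaning away from the tray, arm up, 200 mm high). Starts anywhere; stays where left (friction, 2 to 4 N at the grip). Arm 16 mm wide, pivoted 125 mm to +x of the tray's centre, 57 mm up, rises by 1.55 q: in the way of loading below q = 1.0.
- clamp_handle (a point): Middle of the handle's black grip, a 16 x 16 mm bar 72 mm long that reaches 20 mm past this point. 154 mm above the bench when closed. The handle's pivot is 140 mm to +x of the tray's centre, 64 mm above the bench; it turns about the jig's y axis, this point lying 90 mm from the pivot at (sin q, cos q) in the jig's (x, z).
- offcut_a: Waste: mitred end of a hardwood strip, 22 mm wide across y, 20 mm high, 36 to 58 mm long along x, one end square, the other cut slanting. Origin: underside, at mid width, 25 mm from the square end. May be absent.
- offcut_b: A second mitred waste piece like offcut_a. May be absent.
- hinge_a: Brass butt hinge, folded shut, lying flat: 60 mm long along x, 29.5 mm wide across y (from y = -12 to +17.5 mm), 10 mm thick. Origin: underside, close to the middle. May be absent.
- hinge_b: A second butt hinge like hinge_a. May be absent.
- scrap_box: Square open plywood box for wood waste, fixed: 110 x 110 x 45 mm high outside, walls 6 mm. Origin: underside centre.
- hardware_tray: Shallow open steel tray for hardware, fixed: 130 mm (x) x 95 mm (y) x 32 mm high outside, walls 4 mm. Origin: underside centre.
- tape_measure: Bystander: tape measure, 58 x 34 x 50 mm high. Leave alone.
- wax_tin: Bystander: tin of wax, 66 mm across, 45 mm high. Leave alone.
- block_plane: Bystander: hand plane, 150 x 46 mm, about 60 mm high. Leave alone.
- glue_bottle: Bystander: glue bottle, 60 mm across, 165 mm high. Leave alone.

How it is judged:
By the outcome, as a careful person would: the job done as asked, in the order asked, and still so for the second after the job is handed in, with the robot touching nothing.
Of offcut_a, offcut_b, hinge_a, hinge_b only 2 to 4 are there at a start; the rules pass over those that are not, and their reading is None.
At some moment in a run one of block_l, block_t, block_s, block_v, offcut_a, offcut_b, hinge_a, hinge_b may be knocked a few centimetres aside while the robot is not near it.
It also fails if it takes over 210 s, if anything falls off the work surface, if the arm or the gripper's body presses on something with over 40 N, if the wrist force passes 120 N, or if a joint passes its speed limit or range.

ROBOT

A 6-joint arm with a two-finger parallel gripper is mounted at the origin on the work surface. World frame = base frame: x ahead of the robot, y to its left, z up, the work surface at z = 0. Lengths are in m, angles in rad, forces in N, time in s.
With the tool pointing down it reaches from about 0.35 to 0.975 m from the base axis. Payload 4.9 kg.
Tool frame: the origin (TCP) lies midway between the tips of the shut fingers; the grasp point (between the pads) lies 19 mm behind it; z points along the fingers, y is the line along which they close (so a half turn about z gives the same grasp; the last joint's range is limited). The gripper opens to 85 mm and grips with 20 to 120 N. Pads are 22 mm wide; open, the fingers measure 114 mm over their backs; the gripper's body (76 mm by 85 mm) begins 54 mm behind the grasp point. The pads swing forward as they close: fully open they stand 13 mm farther back than shut.
Start: joints at [1.199, 0.053, 1.613, -0, 1.476, -0.119], TCP at [0.156, 0.605, 0.231] pointing down, gripper open.
Joint ranges: [-3.01, 3.01], [-1.01, 2.22], [0.06, 2.58], [-1.02, 4.17], [0.09, 2.62], [-3.14, 3.14]. Speed limits (rad/s): [2.57, 2.57, 3.14, 3.14, 3.14, 3.14].

INTERFACE

Orientations are given as a unit quaternion [w, x, y, z].
In Python, from plant import state, grab_frame, job_done, cut_out, place_of gives the robot as it stands.
- The arm moves only by the tool jog_arm, never from a script. Its argument "motion" is text: rows parted by semicolons, each of 7 numbers parted by spaces: the opening in per cent of the stroke, from 0 (shut) to 100 (fully open), then the shift along the tool's x, y, z as a fraction of full scale, then the turn, a rotation vector about the tool's x, y, z as a fraction of full scale. A call has exactly 5 rows; each row is the pose to reach, as a shift and turn from the pose commanded when the call began, along the tool's axes at that moment; what a row does not reach only later rows make up. Full scale, the value 1, is 50 cm for a shift and 1.5 rad for a turn. A row lasts 1/8 s, in which the tool goes at most 62.5 mm and 10.7 degrees, less where a joint would pass 70% of its speed; a pose out of reach is approached as far as the arm can. A call with a number of a shift or a turn outside -1 to 1 is refused whole. A call with a gripper value outside its range is refused whole. The fingers move at their own pace and stop on an object; the grip force is fixed at half the most. Time passes only in rows, so rows that repeat a pose let the fingers close, or fill a call up. It gives the time, the measured TCP pose, the force, the opening and the grip force at its end, in the units of the state.
- state(): the state, without advancing time (a new reading comes with each control period).
- grab_frame(name): name is "scene" or "top" or "wrist"; returns a dict with "color" (400x640x3 uint8, red, green, blue), "range_z" (400x640 float32, m along the optical axis (not along the pixel's ray), 0 where there is no reading), "intrinsics" (3x3 intrinsics, pixels), "world_from_camera" (4x4, takes a point from camera to world coordinates). Camera axes: x right, y up, looking along -z (the intrinsics and any distortion apply to the point x, -y, -z); pixel columns grow to the right and rows downward; lengths in m; the calibration is good to about 2 mm. A picture is of the moment at which its call begins.
- job_done(): hands the job in; it is judged then, once.
Trained networks look in the newest picture that a camera, given by its name, has taken for a name from the list of things; names that differ only in an ending like _2 or _b are one class to them, and where a whole thing is asked for, a point or a joint stands for the part that bears it (a point fixed in the world has none). Each returns a list of dicts, best first, with "p" (0 to 1); they miss things now and then, are a little off and sometimes report something else, mostly with a low value. They report only what shows in the picture. A call takes as long as a camera call.
- cut_out(camera, thing): "pixels" (400x640 bool, what is visible of it).
- place_of(camera, thing): "at" ([x, y, z] in m, in world coordinates, good to about 4 mm: a listed point, or the origin of a listed thing).
The state is a dict: "time": time; "joint_pos": joint angles; "joint_vel": joint speeds; "joint_efforts": joint torques, N m; "tool_pos": TCP position; "tool_rot": TCP orientation; "contact_force": force on the tool from outside, world axes, zero at the start; "ft_torque": the same for the moment, N m; "gripper_width": opening from 0.0 (shut) to 1.0 (fully open); "grasp_force": force on a finger pad.
Only numpy, scipy, OpenCV 4.12 (cv2) and the standard library are available. Lean on these libraries where they do the work, as an engineer would, in place of code of your own. Each camera call takes 0.05 s, during which the arm holds its last target. There are 200 camera calls.

## Working session

There is one attempt and no reset: what is moved stays moved. The work goes in short steps, Python scripts to look and compute and a tool call to move; the robot and the scene stay as the last step left them, time stands still between calls to the robot, and variables do not carry over. Pictures are saved under pics/ and viewed, at most 14 in all, crops included, and the job is handed in when it is done.

Besides the shell and the picture viewer there is one more tool, called after ">>>" in YAML: its name, and indented under it one key for each argument. jog_arm: Moves the arm, as the interface text tells. Shift numbers are shares of 50 cm and turn numbers shares of 1.5 rad, none past 1 either way. Its arguments: {"type":"object","properties":{"motion":{"type":"string"}},"required":["motion"]}

```bash
ls; mkdir -p pics; cat > h.py <<'E'
import numpy as np, cv2
from plant import state, grab_frame, job_done, cut_out, place_of
def pts(f,mask=None):
    """world point for every pixel"""
    K=f["intrinsics"];z=f["range_z"];v,u=np.mgrid[0:z.shape[0],0:z.shape[1]]
    x=(u-K[0,2])/K[0,0]*z; y=(v-K[1,2])/K[1,1]*z
    P=np.stack([x,-y,-z,np.ones_like(z)],-1)@f["world_from_camera"].T
    return P[...,:3]
def save(f,n,crop=None,s=1):
    c=f["color"][...,::-1]
    if crop: c=c[crop[1]:crop[3],crop[0]:crop[2]]
    cv2.imwrite(f"pics/{n}.png",cv2.resize(c,None,fx=s,fy=s,interpolation=cv2.INTER_CUBIC))
E
python3 - <<'E'
from h import *
print(state())
f=grab_frame("top");save(f,"top0",s=1.25)
print(f["intrinsics"],f["world_from_camera"])
for n in "jig block_l block_t block_s block_v nest_l nest_t nest_s nest_v clamp_handle offcut_a hinge_a scrap_box hardware_tray tape_measure wax_tin block_plane glue_bottle".split():
    print(n,[(np.round(d["at"],3).tolist(),round(d["p"],2)) for d in place_of("top",n)][:3])
f=grab_frame("scene");save(f,"scene0",s=1.25)
E
```

```text
pics
{'time': 0.0, 'joint_pos': array([ 1.19902938e+00,  5.33623118e-02,  1.61430077e+00, -1.63444960e-05,
        1.47601968e+00, -1.19021910e-01]), 'joint_vel': array([-0.00103235, -0.00126332,  0.00095328,  0.0016909 ,  0.00080031,
        0.00054659]), 'joint_efforts': array([-6.19129441e-04, -3.93701613e+01, -3.70162153e+01, -2.19656081e-04,
        7.19216492e-03,  1.73900003e-05]), 'tool_pos': array([0.15607528, 0.60454603, 0.23005561]), 'tool_rot': array([-2.45992422e-04,  1.26035583e-01,  9.92025171e-01, -1.01571867e-03]), 'contact_force': array([-0.55033814,  0.30213927,  0.54075707]), 'ft_torque': array([ 0.08705333, -0.01041135,  0.01085554]), 'grasp_force': 0.0, 'gripper_width': 1.0063187670102676}
[[433.16965607   0.         326.7870394 ]
 [  0.         433.16965607 195.69772969]
 [  0.           0.           1.        ]] [[ 0.00842386  0.9940466  -0.10862963  0.40990508]
 [-0.99989965  0.00961082  0.01040774  0.01752555]
 [ 0.0113898   0.10853105  0.99402781  1.2194447 ]
 [ 0.          0.          0.          1.        ]]
jig [([0.452, 0.01, 0.005], 0.95)]
block_l [([0
[... 744 characters left out ...]
, ([0.442, 0.039, 0.015], 0.83), ([0.409, 0.004, 0.012], 0.69)]
clamp_handle [([0.639, 0.0, 0.141], 0.68), ([0.745, 0.271, -0.001], 0.68)]
offcut_a [([0.673, -0.192, 0.001], 0.5)]
hinge_a [([0.373, 0.344, 0.002], 0.79), ([0.672, 0.338, -0.001], 0.27)]
scrap_box [([0.544, 0.4, -0.002], 0.82), ([0.456, 0.007, 0.001], 0.52), ([0.325, 0.282, -0.0], 0.42)]
hardware_tray [([0.457, 0.01, 0.002], 0.68), ([0.54, -0.39, -0.001], 0.63)]
tape_measure [([0.326, 0.283, -0.001], 0.85), ([0.425, -0.241, -0.0], 0.24)]
wax_tin [([0.674, 0.336, -0.002], 0.76), ([0.471, 0.012, 0.012], 0.68), ([0.568, -0.237, 0.001], 0.21)]
block_plane [([0.677, -0.363, -0.002], 0.92)]
glue_bottle [([0.743, 0.273, -0.002], 0.9)]
```

View pics/top0.png

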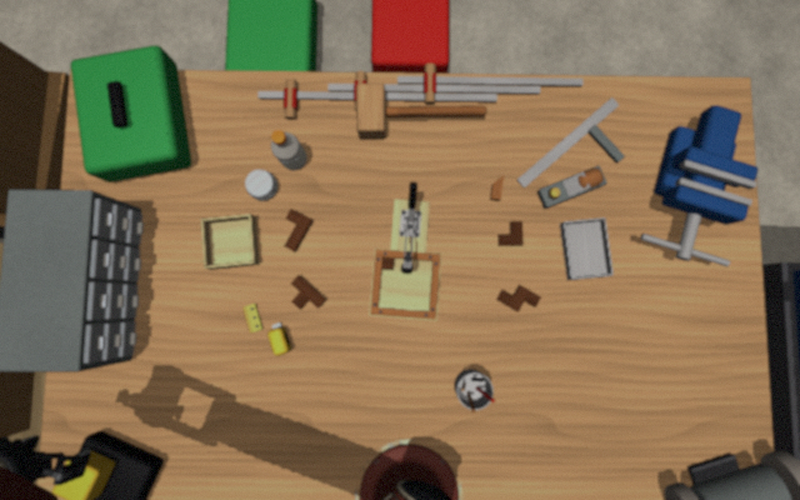

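View pics/scene0.png

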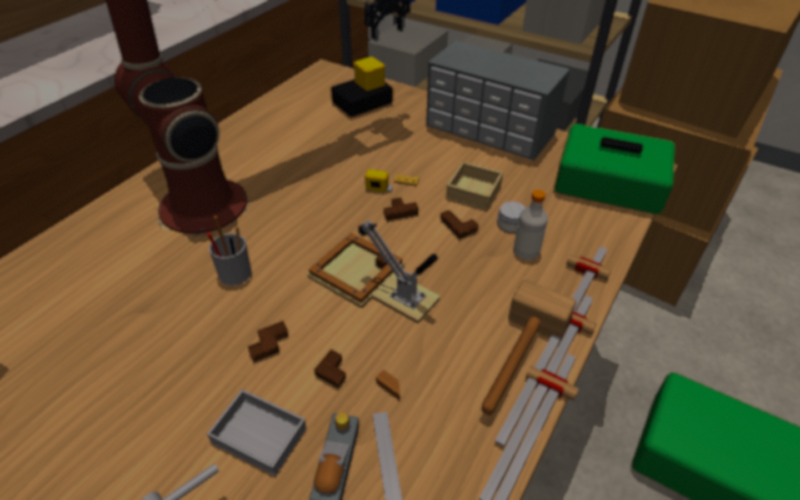

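Top view shows L (300,230), T (308,292), V (512,234), S (520,298), one hinge (253,318) and one offcut (497,187). The clamp is partly open at (410,220). Box is left, steel tray right.

```bash
cat >> h.py <<'E'
from scipy.optimize import least_squares
C=12.75;D=26.75;B=40.75
SH={"l":[(0,0,C,B),(14,-28,D,C)],"t":[(0,14,B,C),(0,0,C,D)],"s":[(-14,-14,D,C),(14,14,D,C),(0,0,C,D)],"v":[(0,0,C,D),(-14,-14,D,C)],
    "hinge":[(0,2.75,30,14.75)],"tray":[(0,0,56,56)]}
NEST={"l":(-42,-14),"t":(-14,28),"s":(14,0),"v":(42,-28)}   # mm, jig frame
def sdf(sh,p):
    r=[]
    for cx,cy,hx,hy in SH[sh]:
        q=np.abs(p-[cx,cy])-[hx,hy]
        r.append(np.linalg.norm(np.maximum(q,0),axis=-1)+np.minimum(q.max(-1),0))
    return np.min(r,0)
def plane(f,h,uv):
    """pixels (u,v) -> world xy (m) on z=h"""
    K=f["intrinsics"];T=f["world_from_camera"]
    d=np.stack([(uv[:,0]-K[0,2])/K[0,0],-(uv[:,1]-K[1,2])/K[1,1],-np.ones(len(uv))],-1)@T[:3,:3].T
    return T[:2,3]+d[:,:2]*((h-T[2,3])/d[:,2])[:,None]
def fit(sh,f,mask,h,c=None,rad=70,yaw0=None,free=None):
    """mask of top face at height h -> x,y (m), yaw, rms"""
    v,u=np.mgrid[0:mask.shape[0],0:mask.shape[1]];uv=np.stack([u.ravel(),v.ravel()],-1).astype(float)
    P=plane(f,h,uv)*1000;m=mask.ravel().astype(float)
    if c is None: c=P[m>0].mean(0)/1000
    c=np.array(c)*1000
    k=np.linalg.norm(P-c,axis=1)<rad
    if free is not None:k&=free.ravel()
    P=P[k];m=m[k]
    best=None
    for y0 in ([yaw0] if yaw0 is not None else np.arange(-3,3.2,.5)):
        def res(a,s):
            ca,sa=np.cos(a[2]/30),np.sin(a[2]/30)
            q=(P-a[:2])@np.array([[ca,-sa],[sa,ca]])
            return m-1/(1+np.exp(np.clip(sdf(sh,q)/s,-30,30)))
        a=[c[0],c[1],y0*30]
        for s in (8,2): a=least_squares(res,a,args=(s,),diff_step=1e-4,x_scale=10).x
        e=np.sqrt(np.mean(res(a,2)**2))
        if best is None or e<best[3]: best=(a[0]/1000,a[1]/1000,(a[2]/30+np.pi)%(2*np.pi)-np.pi,e)
    return best
def dark(f):
    hsv=cv2.cvtColor(f["color"],cv2.COLOR_RGB2HSV);return hsv
E
python3 - <<'E'
from h import *
f=grab_frame("top")
ms=cut_out("top","block_l")
for d in ms[:5]:
    if d["p"]<.4: continue
    m=d["pixels"]; P=pts(f)[m]
    r=[(n,)+fit(n,f,m,.022) for n in "ltsv"]; r.sort(key=lambda a:a[4])
    print(round(d["p"],2),m.sum(),np.round(np.median(P,0),4),[(a[0],np.round(a[1:],4).tolist()) for a in r[:2]])
    print(np.median(f["color"][m],0))
P=pts(f)
# jig
c=f["color"].astype(int)
w=lambda x,y:((np.hypot(P[...,0]-x,P[...,1]-y)<.1))
k=w(.45,.01)
print("colour samples fence/floor", c[228:232,312:316].mean((0,1)), c[210:214,295:299].mean((0,1)))
save(f,"jig",(280,130,380,270),4)
for n in ("jig","clamp_handle"):
    print(n,[(np.round(d["at"],3).tolist(),round(d["p"],2)) for d in place_of("top",n)][:2])
f=grab_frame("wrist");print(np.round(f["world_from_camera"],4),f["intrinsics"])
for n in ("jig","clamp_handle"):
    print(n,[(np.round(d["at"],3).tolist(),round(d["p"],2)) for d in place_of("wrist",n)][:2])
f=grab_frame("scene")
for n in ("jig","clamp_handle","nest_l"):
    print(n,[(np.round(d["at"],3).tolist(),round(d["p"],2)) for d in place_of("scene",n)][:4])
E
```

```text
0.88 371 [0.4274 0.2337 0.0249] [('t', [0.4255, 0.2356, -2.2954, 0.1219]), ('v', [0.4435, 0.2351, -0.7993, 0.2283])]
[85. 51. 33.]
0.81 372 [0.5786 0.2539 0.0245] [('l', [0.5657, 0.2507, 1.1109, 0.1312]), ('v', [0.594, 0.2503, -0.5426, 0.2228])]
[86. 53. 34.]
0.75 281 [ 0.5614 -0.2263  0.0248] [('v', [0.5696, -0.2341, -1.5531, 0.1155]), ('s', [0.57, -0.2318, -1.485, 0.2085])]
[76. 47. 30.]
0.6 404 [ 0.4257 -0.2368  0.0244] [('s', [0.4256, -0.2373, -2.0983, 0.1287]), ('v', [0.427, -0.2363, 0.9918, 0.2388])]
[84. 52. 33.]
colour samples fence/floor [177.125 171.375 122.75 ] [174.75   144.4375  99.8125]
jig [([0.54, -0.391, -0.0], 0.68), ([0.454, 0.012, 0.0], 0.58)]
clamp_handle [([0.537, -0.389, 0.003], 0.68), ([0.636, 0.003, 0.139], 0.51)]
[[ 2.507e-01 -9.261e-01 -2.820e-01  8.380e-02]
 [ 9.681e-01  2.397e-01  7.350e-02  6.233e-01]
 [-4.000e-04 -2.914e-01  9.566e-01  3.732e-01]
 [ 0.000e+00  0.000e+00  0.000e+00  1.000e+00]] [[313.49248158   0.         322.97432188]
 [  0.         313.49248158 200.76893846]
 [  0.           0.           1.        ]]
jig []
clamp_handle []
jig [([0.452, 0.012, -0.0], 0.81)]
clamp_handle [([0.638, -0.0, 0.139], 0.49)]
nest_l [([0.49, -0.018, 0.011], 0.93), ([0.412, -0.001, 0.01], 0.89), ([0.462, 0.01, 0.012], 0.87), ([0.439, 0.041, 0.01], 0.84)]
```

View pics/jig.png

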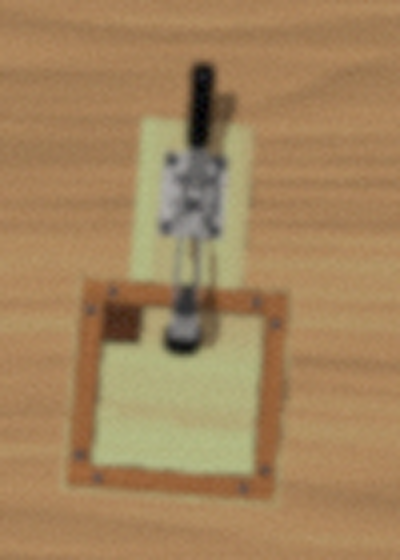

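Jig at about (0.452, 0.012) with yaw about -0.08, and the clamp at q≈0.54, so it isn't open yet. I'll write a planner and go to the handle.

```bash
cat > pl.py <<'E'
import numpy as np, json, sys
from scipy.spatial.transform import Rotation as R
F="cmd.json"
def basis(psi): # tool y at angle psi, tool z down
    y=np.array([np.cos(psi),np.sin(psi),0]);z=np.array([0,0,-1.]);return np.stack([np.cross(y,z),y,z],1)
def plan(wps,start=None):
    """wps: (open,x,y,z,psi[,extra rows]); prints calls of 5 rows; saves commanded pose"""
    c=json.load(open(F)) if start is None else start
    p=np.array(c[:3]);psi=c[3];rows=[];last=(p,psi)
    for w in wps:
        q=np.array(w[1:4]);dp=np.linalg.norm(q-last[0]);da=abs(w[4]-last[1])
        n=max(1,int(np.ceil(max(dp/.058,da/.17)-.05)))+(w[5] if len(w)>5 else 0)
        rows+=[(w[0],q,w[4])]*n;last=(q,w[4])
    while len(rows)%5: rows.append(rows[-1])
    for i in range(0,len(rows),5):
        b=basis(psi);out=[]
        for o,q,a in rows[i:i+5]:
            s=np.round(b.T@(q-p)/.5,3);t=round(-(a-psi)/1.5,3)
            out.append(f"{o:g} {s[0]+0:g} {s[1]+0:g} {s[2]+0:g} 0 0 {t+0:g}")
        p=p+b@s*.5;psi=psi-t*1.5
        print("; ".join(out))
    json.dump([*p,psi],open(F,"w"))
E
python3 - <<'E'
from pl import *
plan([(100,.61,0.0,.29,1.489)],[.1561,.6045,.2305,1.318])
E
```

```text
100 -1.181 -0.944 -0.119 0 0 -0.114; 100 -1.181 -0.944 -0.119 0 0 -0.114; 100 -1.181 -0.944 -0.119 0 0 -0.114; 100 -1.181 -0.944 -0.119 0 0 -0.114; 100 -1.181 -0.944 -0.119 0 0 -0.114
100 0 0 0 0 0 0; 100 0 0 0 0 0 0; 100 0 0 0 0 0 0; 100 0 0 0 0 0 0; 100 0 0 0 0 0 0
100 0 0 0 0 0 0; 100 0 0 0 0 0 0; 100 0 0 0 0 0 0; 100 0 0 0 0 0 0; 100 0 0 0 0 0 0
```

```bash
python3 - <<'E'
s=open('pl.py').read()
s=s.replace("n=max(1,int(np.ceil(max(dp/.058,da/.17)-.05)))+(w[5] if len(w)>5 else 0)\n        rows+=[(w[0],q,w[4])]*n;",
"n=max(1,int(np.ceil(max(dp/.058,da/.17)-.05)))\n        rows+=[(w[0],last[0]+(q-last[0])*k/n,last[1]+(w[4]-last[1])*k/n) for k in range(1,n+1)]+[(w[0],q,w[4])]*(w[5] if len(w)>5 else 0);")
open('pl.py','w').write(s)
E
python3 - <<'E'
from pl import *
plan([(100,.61,0.0,.29,1.489)],[.1561,.6045,.2305,1.318])
E
```

```text
100 -0.084 -0.067 -0.009 0 0 -0.008; 100 -0.169 -0.135 -0.017 0 0 -0.016; 100 -0.253 -0.202 -0.025 0 0 -0.024; 100 -0.338 -0.27 -0.034 0 0 -0.033; 100 -0.422 -0.337 -0.043 0 0 -0.041
100 -0.08 -0.072 -0.008 0 0 -0.008; 100 -0.16 -0.145 -0.016 0 0 -0.016; 100 -0.24 -0.217 -0.025 0 0 -0.024; 100 -0.32 -0.29 -0.033 0 0 -0.032; 100 -0.4 -0.362 -0.042 0 0 -0.04
100 -0.076 -0.077 -0.008 0 0 -0.009; 100 -0.151 -0.154 -0.017 0 0 -0.017; 100 -0.227 -0.232 -0.025 0 0 -0.025; 100 -0.303 -0.309 -0.034 0 0 -0.033; 100 -0.303 -0.309 -0.034 0 0 -0.033
```

>>> jog_arm:
  motion: "100 -0.084 -0.067 -0.009 0 0 -0.008; 100 -0.169 -0.135 -0.017 0 0 -0.016; 100 -0.253 -0.202 -0.025 0 0 -0.024; 100 -0.338 -0.27 -0.034 0 0 -0.033; 100 -0.422 -0.337 -0.043 0 0 -0.041"

```text
time: 2.17
tool_pos: [0.3193, 0.3878, 0.2531]
tool_rot: [0.0, 0.095, 0.995, 0.0]
contact_force: [1.2, -0.7, -1.0]
gripper_width: 0.997
grasp_force: 0.0
```

>>> jog_arm:
  motion: "100 -0.08 -0.072 -0.008 0 0 -0.008; 100 -0.16 -0.145 -0.016 0 0 -0.016; 100 -0.24 -0.217 -0.025 0 0 -0.024; 100 -0.32 -0.29 -0.033 0 0 -0.032; 100 -0.4 -0.362 -0.042 0 0 -0.04"

```text
time: 2.8
tool_pos: [0.4812, 0.1719, 0.2742]
tool_rot: [0.0, 0.065, 0.998, 0.0]
contact_force: [0.4, 0.8, -0.1]
gripper_width: 1.006
grasp_force: 0.0
```

>>> jog_arm:
  motion: "100 -0.076 -0.077 -0.008 0 0 -0.009; 100 -0.151 -0.154 -0.017 0 0 -0.017; 100 -0.227 -0.232 -0.025 0 0 -0.025; 100 -0.303 -0.309 -0.034 0 0 -0.033; 100 -0.303 -0.309 -0.034 0 0 -0.033"

```text
time: 3.42
tool_pos: [0.6117, -0.0025, 0.2906]
tool_rot: [-0.0, 0.043, 0.999, -0.0]
contact_force: [0.3, 0.4, 0.5]
gripper_width: 0.998
grasp_force: 0.0
```

```bash
python3 - <<'E'
from h import *
s=state();print(s["time"],s["tool_pos"],s["tool_rot"]);print(open("cmd.json").read())
f=grab_frame("wrist");save(f,"w1")
for n in ("jig","clamp_handle","nest_l"):
    print(n,[(np.round(d["at"],4).tolist(),round(d["p"],2)) for d in place_of("wrist",n)][:4])
E
```

```text
3.425 [ 0.61172808 -0.00247078  0.29056759] [-7.59472193e-05  4.30283943e-02  9.99073820e-01 -2.33290206e-04]
[0.6101566748921583, -0.00014740985356989644, 0.29000000000000004, 1.4890000000000003]
jig [([0.4522, 0.0151, -0.0001], 0.73)]
clamp_handle [([0.6374, -0.0004, 0.1403], 0.79)]
nest_l [([0.4679, 0.01, 0.0136], 0.85), ([0.4903, -0.0159, 0.0121], 0.71), ([0.4509, 0.0138, -0.0007], 0.68), ([0.4419, 0.0475, 0.0126], 0.61)]
```

View pics/w1.png

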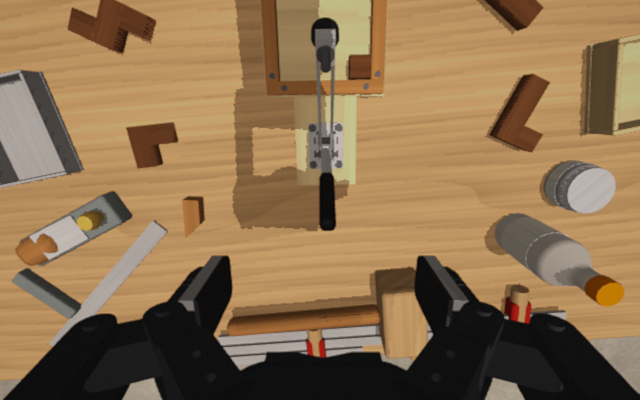

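Wrist view shows the handle grip around (327,200), the clamp arm half raised, and the V and offcut to the left. Next I grip the handle and swing it open.

```bash
python3 - <<'E'
from pl import *
g=np.array([.6375,-.0005]);e=np.array([.9966,-.082]);q0=.55
w=[(100,*g,.2,1.489),(100,*g,.121,1.489,1),(0,*g,.121,1.489,6)]
for q in (.7,.85,1.0,1.13):
    xy=g+e*.09*(np.sin(q)-np.sin(q0));z=.121+.09*(np.cos(q)-np.cos(q0));w.append((0,*xy,z,1.489))
w[-1]+=(2,)
w+=[(60,*xy,z,1.489,2),(60,*xy,.25,1.489)]
plan(w)
E
```

```text
100 -0.027 0.002 0.09 0 0 0; 100 -0.055 0.004 0.18 0 0 0; 100 -0.055 0.004 0.259 0 0 0; 100 -0.055 0.004 0.338 0 0 0; 100 -0.055 0.004 0.338 0 0 0
0 0 0 0 0 0 0; 0 0 0 0 0 0 0; 0 0 0 0 0 0 0; 0 0 0 0 0 0 0; 0 0 0 0 0 0 0
0 0 0 0 0 0 0; 0 0 0 0 0 0 0; 0 -0.021 0 0.016 0 0 0; 0 -0.041 0 0.035 0 0 0; 0 -0.057 0 0.056 0 0 0
0 -0.011 0 0.021 0 0 0; 0 -0.011 0 0.021 0 0 0; 0 -0.011 0 0.021 0 0 0; 60 -0.011 0 0.021 0 0 0; 60 -0.011 0 0.021 0 0 0
60 0 0 0 0 0 0; 60 0 0 -0.112 0 0 0; 60 0 0 -0.223 0 0 0; 60 0 0 -0.335 0 0 0; 60 0 0 -0.335 0 0 0
```

>>> jog_arm:
  motion: "100 -0.027 0.002 0.09 0 0 0; 100 -0.055 0.004 0.18 0 0 0; 100 -0.055 0.004 0.259 0 0 0; 100 -0.055 0.004 0.338 0 0 0; 100 -0.055 0.004 0.338 0 0 0"

```text
time: 4.25
tool_pos: [0.6345, 0.0019, 0.1177]
tool_rot: [-0.004, 0.04, 0.999, 0.0]
contact_force: [-0.0, 0.2, -0.2]
gripper_width: 1.001
grasp_force: 0.0
```

>>> jog_arm:
  motion: "0 0 0 0 0 0 0; 0 0 0 0 0 0 0; 0 0 0 0 0 0 0; 0 0 0 0 0 0 0; 0 0 0 0 0 0 0"

```text
time: 4.88
tool_pos: [0.6387, -0.0008, 0.1232]
tool_rot: [0.001, 0.041, 0.999, -0.001]
contact_force: [-1.2, -4.0, 4.9]
gripper_width: 0.174
grasp_force: 59.5
```

>>> jog_arm:
  motion: "0 0 0 0 0 0 0; 0 0 0 0 0 0 0; 0 -0.021 0 0.016 0 0 0; 0 -0.041 0 0.035 0 0 0; 0 -0.057 0 0.056 0 0 0"

```text
time: 5.5
tool_pos: [0.6677, -0.0029, 0.0963]
tool_rot: [0.001, 0.041, 0.999, -0.001]
contact_force: [-2.9, -3.5, 9.8]
gripper_width: 0.185
grasp_force: 60.2
```

>>> jog_arm:
  motion: "0 -0.011 0 0.021 0 0 0; 0 -0.011 0 0.021 0 0 0; 0 -0.011 0 0.021 0 0 0; 60 -0.011 0 0.021 0 0 0; 60 -0.011 0 0.021 0 0 0"

```text
time: 6.12
tool_pos: [0.671, -0.002, 0.0822]
tool_rot: [-0.001, 0.041, 0.999, 0.001]
contact_force: [0.6, -0.2, -0.6]
gripper_width: 0.587
grasp_force: 0.0
```

>>> jog_arm:
  motion: "60 0 0 0 0 0 0; 60 0 0 -0.112 0 0 0; 60 0 0 -0.223 0 0 0; 60 0 0 -0.335 0 0 0; 60 0 0 -0.335 0 0 0"

```text
time: 6.75
tool_pos: [0.6747, -0.0026, 0.2585]
tool_rot: [0.006, 0.041, 0.999, -0.0]
contact_force: [0.0, 0.1, 1.1]
gripper_width: 0.6
grasp_force: 0.0
```

```bash
python3 - <<'E'
from h import *
s=state();print(s["time"],s["tool_pos"]);print(open("cmd.json").read())
for c in ("top","scene"):
  f=grab_frame(c)
  for n in ("jig","clamp_handle"):
    print(n,[(np.round(d["at"],4).tolist(),round(d["p"],2)) for d in place_of(c,n)][:2])
E
```

```text
6.75 [ 0.67466655 -0.00261057  0.25845924]
[0.6716144627157487, -0.0031789632228110126, 0.25000000000000006, 1.4890000000000003]
jig []
clamp_handle [([0.672, -0.0023, 0.1051], 0.57)]
jig [([0.4543, 0.0129, -0.0018], 0.78)]
clamp_handle []
```

```bash
python3 - <<'E'
from pl import *
plan([(100,.64,0,.28,1.489),(100,.484,.010,.27,1.489,3)])
E
```

```text
100 0.064 0.001 -0.06 0 0 0; 100 0.168 -0.001 -0.053 0 0 0; 100 0.272 -0.003 -0.047 0 0 0; 100 0.376 -0.004 -0.04 0 0 0; 100 0.376 -0.004 -0.04 0 0 0
100 0 0 0 0 0 0; 100 0 0 0 0 0 0; 100 0 0 0 0 0 0; 100 0 0 0 0 0 0; 100 0 0 0 0 0 0
```

>>> jog_arm:
  motion: "100 0.064 0.001 -0.06 0 0 0; 100 0.168 -0.001 -0.053 0 0 0; 100 0.272 -0.003 -0.047 0 0 0; 100 0.376 -0.004 -0.04 0 0 0; 100 0.376 -0.004 -0.04 0 0 0"

```text
time: 7.68
tool_pos: [0.4808, 0.0114, 0.268]
tool_rot: [-0.002, 0.041, 0.999, 0.0]
contact_force: [-0.3, 0.3, 0.1]
gripper_width: 1.0
grasp_force: 0.0
```

>>> jog_arm:
  motion: "100 0 0 0 0 0 0; 100 0 0 0 0 0 0; 100 0 0 0 0 0 0; 100 0 0 0 0 0 0; 100 0 0 0 0 0 0"

```text
time: 8.3
tool_pos: [0.4845, 0.0108, 0.2707]
tool_rot: [-0.0, 0.041, 0.999, 0.0]
contact_force: [0.6, 0.4, 0.4]
gripper_width: 0.998
grasp_force: 0.0
```

```bash
cat >> h.py <<'E'
SH["floor"]=[(-13.8,0,42.2,56),(0,-13.8,56,42.2)]
def pale(f):
    c=f["color"].astype(float);return (c[...,1]/(c[...,0]+1)>.87)&(c[...,0]>60)
E
python3 - <<'E'
from h import *
s=state();print(s["time"],s["tool_pos"],s["tool_rot"]);print(open("cmd.json").read())
f=grab_frame("wrist")
m=pale(f);P=pts(f)
save(f,"w2")
cv2.imwrite("pics/w2m.png",np.hstack([f["color"][...,::-1],cv2.cvtColor(m.astype(np.uint8)*255,cv2.COLOR_GRAY2BGR)])[:, :, :][::2,::2][:, :])
r=fit("floor",f,m,.012,(.453,.013),78,-.08);print(r)
k=m&(np.hypot(P[...,0]-r[0],P[...,1]-r[1])<.04);print("floor z",np.median(P[k][:,2]))
for n in ("jig","nest_l"):
    print(n,[(np.round(d["at"],4).tolist(),round(d["p"],2)) for d in place_of("wrist",n)][:5])
E
```

```text
8.3 [0.48452335 0.01078747 0.27072907] [-1.62400609e-04  4.09024930e-02  9.99163129e-01  3.54057161e-05]
[0.4840796219193862, 0.010188291075772305, 0.2700000000000001, 1.4890000000000003]
(np.float64(0.4521609507776523), np.float64(0.011907026086816817), np.float64(-0.09584850419065338), np.float64(0.504215616446961))
floor z 0.011164774123038068
jig [([0.4559, 0.0139, 0.0009], 0.72)]
nest_l [([0.4103, 0.0025, 0.0128], 0.76), ([0.4884, -0.0161, 0.0164], 0.65), ([0.4384, 0.0422, 0.0151], 0.63), ([0.4679, 0.0107, 0.0137], 0.6)]
```

View pics/w2m.png

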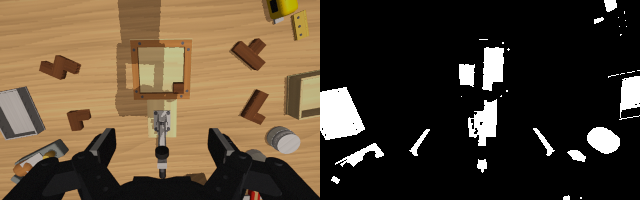

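```bash
cat >> h.py <<'E'
def blocks(f,ctr,sh,rad=70,h=.024,zc=.018,**k):
    P=pts(f);m=(P[...,2]>zc)&(P[...,2]<h+.01);return fit(sh,f,m,h,ctr,rad,**k)
E
python3 - <<'E'
from h import *
f=grab_frame("wrist");P=pts(f)
k=np.hypot(P[...,0]-.452,P[...,1]-.012)<.02;print("z std",P[k][:,2].std())
for zc in (.017,.019,.021):
    m=(P[...,2]<zc)
    print(np.round(fit("floor",f,m,.012,(.453,.013),64,-.08),4))
m=(P[...,2]<.019);print(np.round(fit("floor",f,m,.012,(.453,.013),56,-.08),4))
c=f["color"].astype(int)
for u,v in ((340,130),(295,130),(274,130),(350,85),(360,178)): print((u,v),c[v-1:v+2,u-1:u+2].mean((0,1)).round())
for n,ctr in (("t",(.4255,.2356)),("l",(.5657,.2507)),("v",(.5696,-.2341)),("s",(.4256,-.2373))):
    print(n,np.round(blocks(f,ctr,n,60),4), np.round(blocks(f,ctr,n,60,zc=.015),4))
E
```

```text
z std 0.17525848667478422
[ 0.4523  0.0111 -0.0736  0.1447]
[ 0.4523  0.0111 -0.0726  0.1477]
[ 0.4527  0.0111 -0.0758  0.1553]
[ 0.4529  0.0123 -0.081   0.0966]
(340, 130) [195. 180. 130.]
(295, 130) [196. 182. 131.]
(274, 130) [162. 106.  54.]
(350, 85) [177. 118.  61.]
(360, 178) [96. 56. 30.]
t [ 0.4231  0.2325 -2.29    0.1448] [ 0.423   0.2319 -2.2879  0.1533]
l [0.5621 0.249  1.0866 0.1547] [0.5616 0.2482 1.0881 0.1742]
v [ 0.5664 -0.2354 -1.5496  0.1376] [ 0.5659 -0.2346 -1.5482  0.1547]
s [ 0.4227 -0.2381 -2.0888  0.1479] [ 0.4227 -0.2373 -2.0895  0.1611]
```

```bash
cat >> h.py <<'E'
def ratio(f):
    c=cv2.GaussianBlur(f["color"],(0,0),.7).astype(float);return c[...,1]/(c[...,0]+1)
def jigfit(f,ctr=(.453,.013),yaw=-.08): return fit("floor",f,ratio(f)>.78,.012,ctr,68,yaw)
def zfit(f,ctr,sh,rad=60,h=.024,zc=.016,**k):
    P=pts(f);ok=f["range_z"]>.05;m=(P[...,2]>zc)&ok&(P[...,2]<h+.012);return fit(sh,f,m,h,ctr,rad,free=ok,**k)
def seen(f):
    o=f["color"].copy();return o
E
python3 - <<'E'
from h import *
f=grab_frame("wrist");P=pts(f);r=ratio(f)
print("invalid",(f["range_z"][90:180,270:380]<.05).mean())
print(np.round(jigfit(f),4))
ok=f["range_z"]>.05
print(np.round(fit("floor",f,P[...,2]<.019,.012,(.453,.013),64,-.08,free=ok),4))
a=f["color"][60:220,240:400,::-1]; b=cv2.cvtColor(((r>.78)*255).astype(np.uint8)[60:220,240:400],cv2.COLOR_GRAY2BGR); d=cv2.cvtColor(((np.clip(P[...,2],0,.05)/.05)*255).astype(np.uint8)[60:220,240:400],cv2.COLOR_GRAY2BGR)
cv2.imwrite("pics/cmp.png",cv2.resize(np.hstack([a,b,d]),None,fx=1.6,fy=1.6))
for n,ctr in (("t",(.4255,.2356)),("l",(.5657,.2507)),("v",(.5696,-.2341)),("s",(.4256,-.2373))):
    print(n,np.round(zfit(f,ctr,n),4), np.round(fit(n,f,r<.7,.022,ctr,60),4))
E
```

```text
invalid 0.0038383838383838384
[ 0.4521  0.0114 -0.0857  0.1386]
[ 0.4524  0.0111 -0.0716  0.1399]
t [ 0.423   0.2321 -2.2908  0.1471] [ 0.4233  0.2312 -2.2811  0.1945]
l [0.5618 0.2485 1.0903 0.1652] [0.561  0.246  1.1167 0.2666]
v [ 0.566  -0.2349 -1.5492  0.1458] [ 0.5657 -0.2327 -1.5458  0.2097]
s [ 0.4227 -0.2375  1.0515  0.1549] [ 0.423  -0.2354  1.0586  0.2116]
```

View pics/cmp.png

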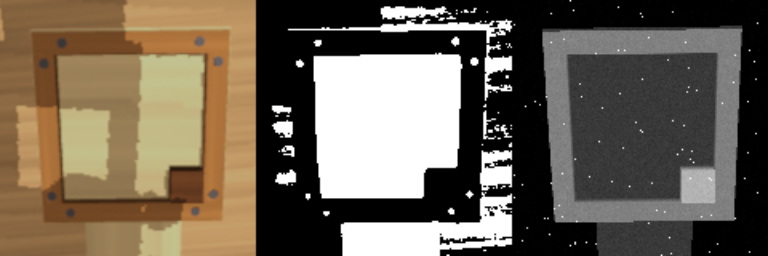

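Colour mask of the tray floor is clean with the corner block at the lower right. Jig taken as (0.4522, 0.0112), yaw -0.08. Next, hover over T.

```bash
python3 - <<'E'
from pl import *
plan([(100,.424,.233,.16,-.72,3)])
E
```

```text
100 0.012 0.033 0.017 0 0 0.113; 100 0.024 0.067 0.034 0 0 0.227; 100 0.036 0.1 0.051 0 0 0.34; 100 0.048 0.134 0.068 0 0 0.453; 100 0.06 0.167 0.085 0 0 0.566
100 0.033 0.013 0.017 0 0 0.114; 100 0.066 0.026 0.033 0 0 0.227; 100 0.099 0.039 0.05 0 0 0.34; 100 0.132 0.052 0.067 0 0 0.454; 100 0.165 0.065 0.084 0 0 0.567
100 0.032 -0.016 0.017 0 0 0.113; 100 0.063 -0.032 0.034 0 0 0.226; 100 0.095 -0.049 0.051 0 0 0.34; 100 0.095 -0.049 0.051 0 0 0.34; 100 0.095 -0.049 0.051 0 0 0.34
100 0 0 0 0 0 0; 100 0 0 0 0 0 0; 100 0 0 0 0 0 0; 100 0 0 0 0 0 0; 100 0 0 0 0 0 0
```

>>> jog_arm:
  motion: "100 0.012 0.033 0.017 0 0 0.113; 100 0.024 0.067 0.034 0 0 0.227; 100 0.036 0.1 0.051 0 0 0.34; 100 0.048 0.134 0.068 0 0 0.453; 100 0.06 0.167 0.085 0 0 0.566"

```text
time: 9.18
tool_pos: [0.461, 0.097, 0.2281]
tool_rot: [0.0, 0.451, 0.892, 0.0]
contact_force: [-0.7, 0.4, 0.2]
gripper_width: 0.999
grasp_force: 0.0
```

>>> jog_arm:
  motion: "100 0.033 0.013 0.017 0 0 0.114; 100 0.066 0.026 0.033 0 0 0.227; 100 0.099 0.039 0.05 0 0 0.34; 100 0.132 0.052 0.067 0 0 0.454; 100 0.165 0.065 0.084 0 0 0.567"

```text
time: 9.8
tool_pos: [0.4378, 0.1826, 0.1861]
tool_rot: [0.0, 0.779, 0.627, 0.0]
contact_force: [-0.2, -0.7, -0.2]
gripper_width: 1.002
grasp_force: 0.0
```

>>> jog_arm:
  motion: "100 0.032 -0.016 0.017 0 0 0.113; 100 0.063 -0.032 0.034 0 0 0.226; 100 0.095 -0.049 0.051 0 0 0.34; 100 0.095 -0.049 0.051 0 0 0.34; 100 0.095 -0.049 0.051 0 0 0.34"

```text
time: 10.42
tool_pos: [0.4243, 0.2333, 0.1612]
tool_rot: [0.0, 0.91, 0.414, 0.0]
contact_force: [0.2, -0.6, -0.0]
gripper_width: 1.003
grasp_force: 0.0
```

>>> jog_arm:
  motion: "100 0 0 0 0 0 0; 100 0 0 0 0 0 0; 100 0 0 0 0 0 0; 100 0 0 0 0 0 0; 100 0 0 0 0 0 0"

```text
time: 11.05
tool_pos: [0.424, 0.2336, 0.1608]
tool_rot: [-0.0, 0.911, 0.412, -0.0]
contact_force: [-0.6, 1.1, 0.3]
gripper_width: 1.002
grasp_force: 0.0
```

```bash
python3 - <<'E'
from h import *
s=state();print(s["time"],s["tool_pos"],s["tool_rot"]);print(open("cmd.json").read())
f=grab_frame("wrist");save(f,"w3")
print(np.round(zfit(f,(.424,.233),"t"),4),np.round(zfit(f,(.424,.233),"t",zc=.020),4),np.round(fit("t",f,ratio(f)<.7,.024,(.424,.233),60),4))
P=pts(f);k=np.hypot(P[...,0]-.424,P[...,1]-.233)<.01;print(np.median(P[k],0))
E
```

```text
11.05 [0.42396131 0.23359581 0.16077067] [-5.38345019e-06  9.10962748e-01  4.12488629e-01 -4.51972535e-05]
[0.4237676649022325, 0.2330127783495319, 0.16000000000000006, -0.7204999999999996]
[ 0.4237  0.236  -2.2913  0.1378] [ 0.4235  0.2357 -2.2902  0.1362] [ 0.4245  0.236  -2.2968  0.144 ]
[0.42647183 0.23558016 0.02345155]
```

View pics/w3.png

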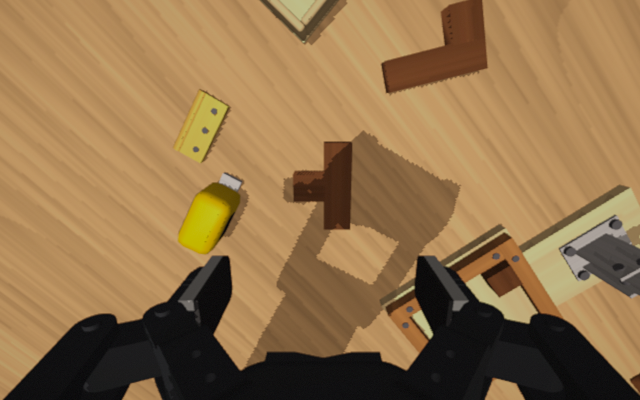

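T is at image (325,185), clear on all sides. Grip it by its top and carry it over its nest.

```bash
python3 - <<'E'
from pl import *
g=(.4235,.2354)
plan([(80,*g,.06,-.72),(80,*g,.0095,-.72,2),(0,*g,.0095,-.72,5),(0,*g,.12,-.72),(0,.4402,.0398,.12,1.49,3)])
E
```

```text
80 0.002 -0.002 0.1 0 0 0; 80 0.003 -0.004 0.2 0 0 0; 80 0.003 -0.004 0.301 0 0 0; 80 0.003 -0.004 0.301 0 0 0; 80 0.003 -0.004 0.301 0 0 0
0 0 0 0 0 0 0; 0 0 0 0 0 0 0; 0 0 0 0 0 0 0; 0 0 0 0 0 0 0; 0 0 0 0 0 0 0
0 0 0 0 0 0 0; 0 0 0 -0.11 0 0 0; 0 0 0 -0.221 0 0 0; 0 -0.021 0.022 -0.221 0 0 -0.114; 0 -0.042 0.044 -0.221 0 0 -0.227
0 -0.027 0.014 0 0 0 -0.113; 0 -0.054 0.027 0 0 0 -0.227; 0 -0.081 0.041 0 0 0 -0.34; 0 -0.108 0.054 0 0 0 -0.453; 0 -0.135 0.068 0 0 0 -0.567
0 -0.028 -0.011 0 0 0 -0.113; 0 -0.056 -0.022 0 0 0 -0.226; 0 -0.084 -0.034 0 0 0 -0.34; 0 -0.112 -0.045 0 0 0 -0.453; 0 -0.14 -0.057 0 0 0 -0.566
0 -0.01 -0.028 0 0 0 -0.114; 0 -0.01 -0.028 0 0 0 -0.114; 0 -0.01 -0.028 0 0 0 -0.114; 0 -0.01 -0.028 0 0 0 -0.114; 0 -0.01 -0.028 0 0 0 -0.114
```

>>> jog_arm:
  motion: "80 0.002 -0.002 0.1 0 0 0; 80 0.003 -0.004 0.2 0 0 0; 80 0.003 -0.004 0.301 0 0 0; 80 0.003 -0.004 0.301 0 0 0; 80 0.003 -0.004 0.301 0 0 0"

```text
time: 11.72
tool_pos: [0.4247, 0.2366, 0.0121]
tool_rot: [0.0, 0.911, 0.413, 0.001]
contact_force: [0.4, 0.5, -0.2]
gripper_width: 0.801
grasp_force: 0.0
```

>>> jog_arm:
  motion: "0 0 0 0 0 0 0; 0 0 0 0 0 0 0; 0 0 0 0 0 0 0; 0 0 0 0 0 0 0; 0 0 0 0 0 0 0"

```text
time: 12.35
tool_pos: [0.4262, 0.2372, 0.0138]
tool_rot: [0.0, 0.911, 0.412, 0.003]
contact_force: [0.5, -0.1, 7.6]
gripper_width: 0.603
grasp_force: 63.1
```

```bash
python3 - <<'E'
from h import *
s=state();print(s["tool_pos"],s["gripper_width"],s["grasp_force"],s["contact_force"])
f=grab_frame("wrist");save(f,"w4",(150,100,500,300),2)
P=pts(f)
b=f["color"].max(-1)<90
m=b&(f["range_z"]>.05)&(P[...,2]<.05)&(np.hypot(P[...,0]-.4235,P[...,1]-.2354)<.09)
# finger pixels: transform to tool frame
from pl import basis
q=(P-s["tool_pos"])@basis(-.72)
k=(f["range_z"]>.05)&(np.abs(q[...,0])<.012)&(np.abs(q[...,1])>.03)&(np.abs(q[...,1])<.07)&(P[...,2]>.006)
print(k.sum(),np.percentile(q[k][:,2],[80,90,95,98]) if k.any() else None)
E
```

```text
[0.42624984 0.23715222 0.01384279] 0.6027682850991938 63.13912868499756 [ 0.48013019 -0.05561834  7.6200506 ]
23211 [-0.05630315 -0.05131808 -0.04346248 -0.02267189]
```

View pics/w4.png

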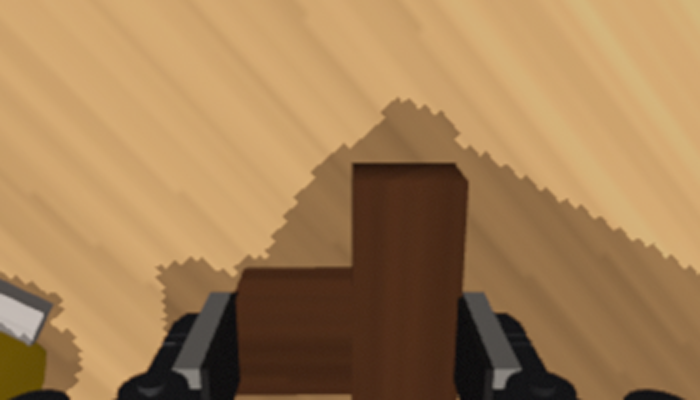

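>>> jog_arm:
  motion: "0 0 0 0 0 0 0; 0 0 0 -0.11 0 0 0; 0 0 0 -0.221 0 0 0; 0 -0.021 0.022 -0.221 0 0 -0.114; 0 -0.042 0.044 -0.221 0 0 -0.227"

```text
time: 13.02
tool_pos: [0.4275, 0.206, 0.1238]
tool_rot: [0.001, 0.826, 0.563, 0.003]
contact_force: [-0.2, 0.5, -1.7]
gripper_width: 0.603
grasp_force: 62.9
```

>>> jog_arm:
  motion: "0 -0.027 0.014 0 0 0 -0.113; 0 -0.054 0.027 0 0 0 -0.227; 0 -0.081 0.041 0 0 0 -0.34; 0 -0.108 0.054 0 0 0 -0.453; 0 -0.135 0.068 0 0 0 -0.567"

```text
time: 13.65
tool_pos: [0.4334, 0.1301, 0.1224]
tool_rot: [0.001, 0.52, 0.854, 0.001]
contact_force: [0.2, 0.2, -0.5]
gripper_width: 0.601
grasp_force: 62.9
```

>>> jog_arm:
  motion: "0 -0.028 -0.011 0 0 0 -0.113; 0 -0.056 -0.022 0 0 0 -0.226; 0 -0.084 -0.034 0 0 0 -0.34; 0 -0.112 -0.045 0 0 0 -0.453; 0 -0.14 -0.057 0 0 0 -0.566"

```text
time: 14.28
tool_pos: [0.4397, 0.0547, 0.1224]
tool_rot: [0.001, 0.122, 0.992, 0.0]
contact_force: [0.5, -0.0, 0.4]
gripper_width: 0.598
grasp_force: 62.9
```

>>> jog_arm:
  motion: "0 -0.01 -0.028 0 0 0 -0.114; 0 -0.01 -0.028 0 0 0 -0.114; 0 -0.01 -0.028 0 0 0 -0.114; 0 -0.01 -0.028 0 0 0 -0.114; 0 -0.01 -0.028 0 0 0 -0.114"

```text
time: 14.9
tool_pos: [0.4404, 0.0407, 0.1209]
tool_rot: [0.0, 0.04, 0.999, 0.0]
contact_force: [0.0, 0.5, -1.0]
gripper_width: 0.604
grasp_force: 62.9
```

```bash
cat >> h.py <<'E'
def hand(f,s,sh,off,psi,dz):
    """pose of held block; off = expected yaw; dz: height of block top above TCP"""
    h=s["tool_pos"][2]+dz;P=pts(f);ok=f["range_z"]>.05
    from pl import basis
    q=(P-s["tool_pos"])@basis(psi)
    ok&=~((np.abs(q[...,1])>.029))&(q[...,0]>-.03) # drop fingers
    m=ok&(np.abs(P[...,2]-h)<.006)
    return np.median(P[m][:,2]),fit(sh,f,m,h,s["tool_pos"][:2],60,off,free=ok)
E
python3 - <<'E'
from h import *
s=state();print(s["tool_pos"],s["tool_rot"],s["gripper_width"],s["contact_force"]);print(open("cmd.json").read())
f=grab_frame("wrist");save(f,"w5")
P=pts(f);ok=f["range_z"]>.05
from pl import basis
q=(P-s["tool_pos"])@basis(1.49)
k=ok&(np.abs(q[...,1])<.012)&(q[...,0]>-.01)&(q[...,0]<.04)&(q[...,2]>-.03)&(q[...,2]<.02);print("top rel tcp z",np.median(q[k][:,2]))
print(hand(f,s,"t",-.08,1.49,-np.median(q[k][:,2])))
print(np.round(jigfit(f),4))
E
```

```text
[0.44035502 0.04074924 0.12087666] [5.89601757e-05 4.01449391e-02 9.99193865e-01 2.19784039e-05] 0.6037235529437112 [ 0.0140551   0.48087143 -0.95501245]
[0.4401610391383749, 0.03975017366497981, 0.12000000000000006, 1.4905000000000004]
top rel tcp z -0.009115718194880329
(np.float64(0.13014854335857823), (np.float64(0.4405138532503047), np.float64(0.040195934670550285), np.float64(-0.09051410268295301), np.float64(0.17311349848640217)))
[ 0.4391 -0.0185 -0.4207  0.3695]
```

View pics/w5.png

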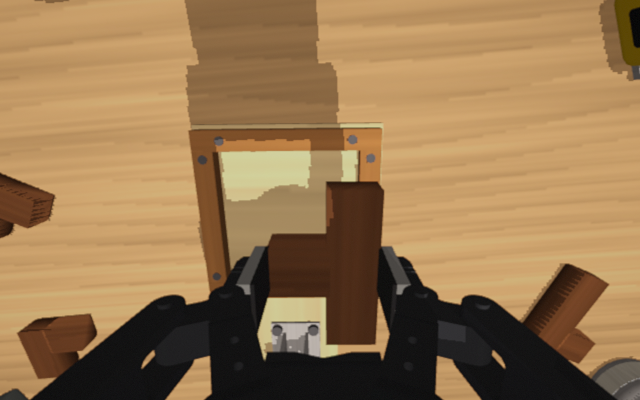

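T is held level over its nest (block at 325–380, 180–340), matching the nest within 1 mm. Lower it.

```bash
python3 - <<'E'
from pl import *
g=(.4403,.0395)
plan([(0,*g,.05,1.492),(0,*g,.0265,1.492,2)]);print()
plan([(80,*g,.0265,1.492,4)]);plan([(80,*g,.13,1.492),(100,.53,-.236,.17,.022,2)])
E
```

```text
0 0 0 0.07 0 0 0; 0 0 0 0.14 0 0 -0.001; 0 0 0 0.187 0 0 -0.001; 0 0 0 0.187 0 0 -0.001; 0 0 0 0.187 0 0 -0.001

80 0 0 0 0 0 0; 80 0 0 0 0 0 0; 80 0 0 0 0 0 0; 80 0 0 0 0 0 0; 80 0 0 0 0 0 0
80 0 0 -0.103 0 0 0; 80 0 0 -0.207 0 0 0; 100 -0.025 -0.06 -0.216 0 0 0.109; 100 -0.05 -0.119 -0.225 0 0 0.218; 100 -0.074 -0.179 -0.234 0 0 0.327
100 -0.05 -0.041 -0.009 0 0 0.109; 100 -0.1 -0.081 -0.017 0 0 0.217; 100 -0.15 -0.122 -0.026 0 0 0.326; 100 -0.199 -0.163 -0.035 0 0 0.435; 100 -0.249 -0.204 -0.044 0 0 0.544
100 -0.064 0.009 -0.009 0 0 0.109; 100 -0.064 0.009 -0.009 0 0 0.109; 100 -0.064 0.009 -0.009 0 0 0.109; 100 -0.064 0.009 -0.009 0 0 0.109; 100 -0.064 0.009 -0.009 0 0 0.109
```

>>> jog_arm:
  motion: "0 0 0 0.07 0 0 0; 0 0 0 0.14 0 0 -0.001; 0 0 0 0.187 0 0 -0.001; 0 0 0 0.187 0 0 -0.001; 0 0 0 0.187 0 0 -0.001"

```text
time: 15.58
tool_pos: [0.4405, 0.0404, 0.0278]
tool_rot: [-0.0, 0.039, 0.999, -0.0]
contact_force: [-1.0, -0.9, -0.7]
gripper_width: 0.607
grasp_force: 72.4
```

>>> jog_arm:
  motion: "80 0 0 0 0 0 0; 80 0 0 0 0 0 0; 80 0 0 0 0 0 0; 80 0 0 0 0 0 0; 80 0 0 0 0 0 0"

```text
time: 16.2
tool_pos: [0.4404, 0.0404, 0.0273]
tool_rot: [0.0, 0.039, 0.999, -0.0]
contact_force: [0.0, -0.5, 0.8]
gripper_width: 0.801
grasp_force: 0.0
```

>>> jog_arm:
  motion: "80 0 0 -0.1 0 0 0; 80 0 0 -0.2 0 0 0; 80 0 0 -0.3 0 0 0; 80 0 0 -0.4 0 0 0; 80 0 0 -0.4 0 0 0"

```text
time: 16.82
tool_pos: [0.443, 0.0402, 0.2329]
tool_rot: [0.005, 0.039, 0.999, -0.0]
contact_force: [-0.3, -0.4, 0.3]
gripper_width: 0.799
grasp_force: 0.0
```

```bash
python3 - <<'E'
from h import *
from pl import *
f=grab_frame("wrist")
P=pts(f);J=np.array([.4522,.0112]);c,s=np.cos(-.08),np.sin(-.08)
q=(P[...,:2]-J)@np.array([[c,-s],[s,c]])*1000;ok=f["range_z"]>.05
def cell(i,j):
    k=ok&(np.abs(q[...,0]-(-42+28*i))<8)&(np.abs(q[...,1]-(-42+28*j))<8);return np.round(np.median(P[k][:,2])*1000,1)
for i in range(4): print([cell(i,j) for j in range(4)])
print(np.round(fit("t",f,ok&(P[...,2]>.0305)&(P[...,2]<.045),.036,(.4405,.0402),48,-.08,free=ok),4), "want",[.4405,.0402,-.08])
ct=grab_frame("top")
print([(np.round(d["at"],3).tolist(),round(d["p"],2)) for d in place_of("top","block_v")][:4])
st=json.load(open("cmd.json"))
g=[.44016+.0001,.0395,.0265+.2,1.492];json.dump(g,open("cmd.json","w"))
plan([(100,.5665,-.2355,.16,.022,2)])
E
```

```text
[np.float64(11.1), np.float64(11.3), np.float64(11.2), np.float64(35.0)]
[np.float64(11.5), np.float64(272.6), np.float64(35.3), np.float64(35.2)]
[np.float64(11.3), np.float64(11.2), np.float64(11.2), np.float64(35.1)]
[np.float64(11.1), np.float64(11.2), np.float64(11.2), np.float64(35.2)]
[ 0.4419  0.0389 -0.088   0.1829] want [0.4405, 0.0402, -0.08]
[([0.422, -0.24, -0.001], 0.95), ([0.563, 0.256, -0.0], 0.84), ([0.567, -0.237, 0.0], 0.76)]
100 -0.033 -0.059 0.015 0 0 0.109; 100 -0.066 -0.117 0.03 0 0 0.218; 100 -0.098 -0.176 0.044 0 0 0.327; 100 -0.131 -0.235 0.059 0 0 0.436; 100 -0.164 -0.294 0.074 0 0 0.544
100 -0.065 -0.016 0.015 0 0 0.109; 100 -0.13 -0.032 0.029 0 0 0.218; 100 -0.195 -0.049 0.044 0 0 0.327; 100 -0.261 -0.065 0.059 0 0 0.436; 100 -0.261 -0.065 0.059 0 0 0.436
100 0 0 0 0 0 0; 100 0 0 0 0 0 0; 100 0 0 0 0 0 0; 100 0 0 0 0 0 0; 100 0 0 0 0 0 0
```

T is flush (35.2 mm, same as the corner block). On to V.

>>> jog_arm:
  motion: "100 -0.033 -0.059 0.015 0 0 0.109; 100 -0.066 -0.117 0.03 0 0 0.218; 100 -0.098 -0.176 0.044 0 0 0.327; 100 -0.131 -0.235 0.059 0 0 0.436; 100 -0.164 -0.294 0.074 0 0 0.544"

```text
time: 17.6
tool_pos: [0.5096, -0.1132, 0.1874]
tool_rot: [-0.002, 0.435, 0.9, -0.0]
contact_force: [-0.7, -0.6, 0.4]
gripper_width: 0.996
grasp_force: 0.0
```

>>> jog_arm:
  motion: "100 -0.065 -0.016 0.015 0 0 0.109; 100 -0.13 -0.032 0.029 0 0 0.218; 100 -0.195 -0.049 0.044 0 0 0.327; 100 -0.261 -0.065 0.059 0 0 0.436; 100 -0.261 -0.065 0.059 0 0 0.436"

```text
time: 18.23
tool_pos: [0.5655, -0.2356, 0.1571]
tool_rot: [-0.003, 0.7, 0.714, -0.001]
contact_force: [-0.8, 0.2, -0.1]
gripper_width: 1.001
grasp_force: 0.0
```

>>> jog_arm:
  motion: "100 0 0 0 0 0 0; 100 0 0 0 0 0 0; 100 0 0 0 0 0 0; 100 0 0 0 0 0 0; 100 0 0 0 0 0 0"

```text
time: 18.85
tool_pos: [0.5669, -0.2346, 0.1611]
tool_rot: [0.0, 0.699, 0.715, 0.0]
contact_force: [0.2, -0.1, -0.2]
gripper_width: 1.003
grasp_force: 0.0
```

```bash
cat >> h.py <<'E'
def tell():
    import json
    s=state();t=s["tool_rot"];psi=np.pi/2-2*np.arctan2(t[1],t[2])
    print(s["time"],np.round(s["tool_pos"],4),"psi",round(psi,4),"cmd",np.round(json.load(open("cmd.json")),4),"w",round(s["gripper_width"],3),"F",np.round(s["contact_force"],1));return s
E
python3 - <<'E'
from h import *
from pl import *
s=tell()
f=grab_frame("wrist")
r=zfit(f,(.5665,-.2355),"v",zc=.02);print(np.round(r,4))
g=r[0]-.0002,r[1]-.0005
a=r[2]+np.pi/2
J=np.array([.4522,.0112]);n=np.array(NEST["v"])/1000;c,s_=np.cos(-.08),np.sin(-.08)
N=J+[c*n[0]-s_*n[1],s_*n[0]+c*n[1]];print("nest",N,a)
plan([(80,*g,.06,a),(80,*g,.0095,a,2),(0,*g,.0095,a,5)]);print()
plan([(0,*g,.13,a),(0,N[0]-.0002,N[1]-.0008,.13,1.491,3)])
E
```

```text
18.85 [ 0.5669 -0.2346  0.1611] psi 0.0224 cmd [ 0.5667 -0.2356  0.16    0.022 ] w 1.003 F [ 0.2 -0.1 -0.2]
[ 0.5677 -0.2357 -1.5518  0.1217]
nest [ 0.49182806 -0.02006686] 0.01900251342807935
80 -0.001 0.001 0.1 0 0 0.001; 80 -0.001 0.002 0.2 0 0 0.002; 80 -0.001 0.002 0.301 0 0 0.002; 80 -0.001 0.002 0.301 0 0 0.002; 80 -0.001 0.002 0.301 0 0 0.002
0 0 0 0 0 0 0; 0 0 0 0 0 0 0; 0 0 0 0 0 0 0; 0 0 0 0 0 0 0; 0 0 0 0 0 0 0
0 0 0 0 0 0 0; 0 0 0 0 0 0 0; 0 0 0 0 0 0 0; 0 0 0 0 0 0 0; 0 0 0 0 0 0 0

0 0 0 -0.08 0 0 0; 0 0 0 -0.161 0 0 0; 0 0 0 -0.241 0 0 0; 0 0.048 -0.016 -0.241 0 0 -0.109; 0 0.096 -0.032 -0.241 0 0 -0.218
0 0.051 0 0 0 0 -0.109; 0 0.102 0 0 0 0 -0.218; 0 0.153 0.001 0 0 0 -0.327; 0 0.203 0.001 0 0 0 -0.436; 0 0.254 0.002 0 0 0 -0.545
0 0.035 0.037 0 0 0 -0.109; 0 0.069 0.074 0 0 0 -0.218; 0 0.069 0.074 0 0 0 -0.218; 0 0.069 0.074 0 0 0 -0.218; 0 0.069 0.074 0 0 0 -0.218
```

>>> jog_arm:
  motion: "80 -0.001 0.001 0.1 0 0 0.001; 80 -0.001 0.002 0.2 0 0 0.002; 80 -0.001 0.002 0.301 0 0 0.002; 80 -0.001 0.002 0.301 0 0 0.002; 80 -0.001 0.002 0.301 0 0 0.002"

```text
time: 19.52
tool_pos: [0.5691, -0.2359, 0.0123]
tool_rot: [0.001, 0.7, 0.714, 0.0]
contact_force: [0.2, -0.9, 1.0]
gripper_width: 0.8
grasp_force: 0.0
```

>>> jog_arm:
  motion: "0 0 0 0 0 0 0; 0 0 0 0 0 0 0; 0 0 0 0 0 0 0; 0 0 0 0 0 0 0; 0 0 0 0 0 0 0"

```text
time: 20.15
tool_pos: [0.5705, -0.2367, 0.0143]
tool_rot: [0.003, 0.7, 0.714, 0.001]
contact_force: [0.0, 0.1, 8.0]
gripper_width: 0.601
grasp_force: 63.1
```

>>> jog_arm:
  motion: "0 0 0 -0.08 0 0 0; 0 0 0 -0.161 0 0 0; 0 0 0 -0.241 0 0 0; 0 0.048 -0.016 -0.241 0 0 -0.109; 0 0.096 -0.032 -0.241 0 0 -0.218"

```text
time: 20.78
tool_pos: [0.5517, -0.1877, 0.1335]
tool_rot: [0.002, 0.573, 0.82, 0.0]
contact_force: [0.4, -0.3, -0.4]
gripper_width: 0.599
grasp_force: 62.8
```

>>> jog_arm:
  motion: "0 0.051 0 0 0 0 -0.109; 0 0.102 0 0 0 0 -0.218; 0 0.153 0.001 0 0 0 -0.327; 0 0.203 0.001 0 0 0 -0.436; 0 0.254 0.002 0 0 0 -0.545"

```text
time: 21.4
tool_pos: [0.509, -0.0671, 0.1323]
tool_rot: [0.001, 0.2, 0.98, -0.0]
contact_force: [-0.8, -0.5, 0.0]
gripper_width: 0.603
grasp_force: 62.8
```

>>> jog_arm:
  motion: "0 0.035 0.037 0 0 0 -0.109; 0 0.069 0.074 0 0 0 -0.218; 0 0.069 0.074 0 0 0 -0.218; 0 0.069 0.074 0 0 0 -0.218; 0 0.069 0.074 0 0 0 -0.218"

```text
time: 22.02
tool_pos: [0.4922, -0.0209, 0.1313]
tool_rot: [0.0, 0.041, 0.999, -0.0]
contact_force: [-0.6, -0.6, -0.3]
gripper_width: 0.602
grasp_force: 62.8
```

```bash
cat >> h.py <<'E'
def held(sh,psi,yaw=-.08):
    from pl import basis
    s=tell();f=grab_frame("wrist");P=pts(f);ok=f["range_z"]>.05
    q=(P-s["tool_pos"])@basis(psi)
    k=ok&(np.abs(q[...,1])<.01)&(q[...,0]>-.01)&(q[...,0]<.012)&(q[...,2]>-.03)&(q[...,2]<.02);d=-np.median(q[k][:,2])
    z,r=hand(f,s,sh,yaw,psi,d);print("top above tcp",round(d,4),"pose",np.round(r,4));return f
E
python3 - <<'E'
from h import *
f=held("v",1.49);save(f,"w6",(150,100,500,400),2)
E
```

```text
22.025 [ 0.4922 -0.0209  0.1313] psi 1.4886 cmd [ 0.4917 -0.021   0.13    1.4905] w 0.602 F [-0.6 -0.6 -0.3]
top above tcp 0.0089 pose [ 0.4899 -0.0215 -0.0578  0.1791]
```

```bash
python3 - <<'E'
from pl import *
g=(.4930,-.0202)
plan([(0,*g,.05,1.491),(0,*g,.0265,1.491,2)])
E
```

```text
0 -0.001 0.001 0.08 0 0 0; 0 -0.003 0.002 0.16 0 0 0; 0 -0.003 0.002 0.207 0 0 0; 0 -0.003 0.002 0.207 0 0 0; 0 -0.003 0.002 0.207 0 0 0
```

>>> jog_arm:
  motion: "0 -0.001 0.001 0.08 0 0 0; 0 -0.003 0.002 0.16 0 0 0; 0 -0.003 0.002 0.207 0 0 0; 0 -0.003 0.002 0.207 0 0 0; 0 -0.003 0.002 0.207 0 0 0"

```text
time: 22.7
tool_pos: [0.4937, -0.0196, 0.0277]
tool_rot: [0.0, 0.041, 0.999, -0.0]
contact_force: [0.9, 0.5, -0.3]
gripper_width: 0.604
grasp_force: 73.0
```

>>> jog_arm:
  motion: "80 0 0 0 0 0 0; 80 0 0 0 0 0 0; 80 0 0 0 0 0 0; 80 0 0 0 0 0 0; 80 0 0 0 0 0 0"

```text
time: 23.32
tool_pos: [0.4933, -0.0192, 0.0273]
tool_rot: [-0.0, 0.04, 0.999, -0.0]
contact_force: [-1.2, 0.2, 0.1]
gripper_width: 0.8
grasp_force: 0.0
```

>>> jog_arm:
  motion: "80 0 0 -0.1 0 0 0; 80 0 0 -0.2 0 0 0; 80 0 0 -0.3 0 0 0; 80 0 0 -0.4 0 0 0; 80 0 0 -0.4 0 0 0"

```text
time: 23.95
tool_pos: [0.4961, -0.0197, 0.2332]
tool_rot: [0.005, 0.04, 0.999, -0.001]
contact_force: [0.0, 0.0, -0.5]
gripper_width: 0.801
grasp_force: 0.0
```

```bash
cat >> h.py <<'E'
def cells(f):
    P=pts(f);J=np.array([.4522,.0112]);c,s=np.cos(-.08),np.sin(-.08)
    q=(P[...,:2]-J)@np.array([[c,-s],[s,c]])*1000;ok=(f["range_z"]>.05)&(P[...,2]<.1)
    for i in range(4): print([float(np.round(np.median(P[ok&(np.abs(q[...,0]-(-42+28*i))<8)&(np.abs(q[...,1]-(-42+28*j))<8)][:,2])*1000,1)) for j in range(4)])
E
python3 - <<'E'
from h import *
from pl import *
tell();f=grab_frame("wrist");cells(f)
f=grab_frame("top");print([(np.round(d["at"],3).tolist(),round(d["p"],2)) for d in place_of("top","block_l")][:4])
c=json.load(open("cmd.json"));c[2]+=.2;json.dump(c,open("cmd.json","w"))
plan([(100,.564,.250,.16,1.09,3)])
E
```

```text
23.95 [ 0.4961 -0.0197  0.2332] psi 1.4906 cmd [ 0.4933 -0.0201  0.0265  1.4905] w 0.801 F [ 0.   0.  -0.5]
[11.3, 11.1, 11.2, 35.3]
[11.2, 11.1, 35.1, 35.1]
[35.3, 11.2, 11.3, 35.2]
[35.1, 35.3, 11.2, 35.2]
[([0.562, 0.252, -0.002], 0.74), ([0.422, -0.242, 0.001], 0.73), ([0.443, 0.043, 0.013], 0.63), ([0.491, -0.022, 0.014], 0.4)]
100 -0.02 0.11 0.027 0 0 0.053; 100 -0.039 0.22 0.053 0 0 0.107; 100 -0.059 0.33 0.08 0 0 0.16; 100 -0.078 0.44 0.106 0 0 0.214; 100 -0.098 0.55 0.133 0 0 0.267
100 0 0 0 0 0 0; 100 0 0 0 0 0 0; 100 0 0 0 0 0 0; 100 0 0 0 0 0 0; 100 0 0 0 0 0 0
```

V is flush. On to L.

>>> jog_arm:
  motion: "100 -0.02 0.11 0.027 0 0 0.053; 100 -0.039 0.22 0.053 0 0 0.107; 100 -0.059 0.33 0.08 0 0 0.16; 100 -0.078 0.44 0.106 0 0 0.214; 100 -0.098 0.55 0.133 0 0 0.267"

```text
time: 24.72
tool_pos: [0.5631, 0.2524, 0.1576]
tool_rot: [-0.002, 0.239, 0.971, -0.001]
contact_force: [0.7, -1.1, 1.0]
gripper_width: 1.0
grasp_force: 0.0
```

>>> jog_arm:
  motion: "100 0 0 0 0 0 0; 100 0 0 0 0 0 0; 100 0 0 0 0 0 0; 100 0 0 0 0 0 0; 100 0 0 0 0 0 0"

```text
time: 25.35
tool_pos: [0.5645, 0.2503, 0.1613]
tool_rot: [0.0, 0.239, 0.971, 0.0]
contact_force: [-0.3, 1.0, -0.3]
gripper_width: 0.998
grasp_force: 0.0
```

```bash
python3 - <<'E'
from h import *
from pl import *
s=tell()
f=grab_frame("wrist")
r=zfit(f,(.563,.25),"l",zc=.02,rad=65);print(np.round(r,4))
g=r[0]-.0002,r[1]-.0005
a=r[2]
J=np.array([.4522,.0112]);n=np.array(NEST["l"])/1000;c,s_=np.cos(-.08),np.sin(-.08)
N=J+[c*n[0]-s_*n[1],s_*n[0]+c*n[1]];print("nest",N,a)
plan([(60,*g,.06,a),(60,*g,.0115,a,2),(0,*g,.0115,a,3)]);print()
plan([(0,*g,.13,a),(0,N[0]-.0002,N[1]-.0008,.13,-.08,3)])
E
```

```text
25.35 [0.5645 0.2503 0.1613] psi 1.089 cmd [0.5642 0.2501 0.16   1.09  ] w 0.998 F [-0.3  1.  -0.3]
[0.5626 0.2518 1.0818 0.1249]
nest [0.40921552 0.00060119] 1.0818326012651083
60 0.002 0 0.1 0 0 0.003; 60 0.004 0 0.2 0 0 0.005; 60 0.004 0 0.297 0 0 0.005; 60 0.004 0 0.297 0 0 0.005; 60 0.004 0 0.297 0 0 0.005
0 0 0 0 0 0 0; 0 0 0 0 0 0 0; 0 0 0 0 0 0 0; 0 0 0 0 0 0 0; 0 0 0 0 0 0 0

0 0 0 -0.118 0 0 0; 0 0 0 -0.237 0 0 0; 0 0.005 -0.084 -0.237 0 0 0.111; 0 0.01 -0.168 -0.237 0 0 0.222; 0 0.015 -0.252 -0.237 0 0 0.332
0 -0.035 -0.076 0 0 0 0.111; 0 -0.071 -0.152 0 0 0 0.222; 0 -0.107 -0.228 0 0 0 0.332; 0 -0.143 -0.304 0 0 0 0.443; 0 -0.143 -0.304 0 0 0 0.443
0 0 -0.001 0 0 0 0; 0 0 -0.001 0 0 0 0; 0 0 -0.001 0 0 0 0; 0 0 -0.001 0 0 0 0; 0 0 -0.001 0 0 0 0
```

>>> jog_arm:
  motion: "60 0.002 0 0.1 0 0 0.003; 60 0.004 0 0.2 0 0 0.005; 60 0.004 0 0.292 0 0 0.005; 60 0.004 0 0.292 0 0 0.005; 60 0.004 0 0.292 0 0 0.005"

```text
time: 26.02
tool_pos: [0.5639, 0.2522, 0.0168]
tool_rot: [0.001, 0.242, 0.97, 0.001]
contact_force: [0.6, 0.0, -0.2]
gripper_width: 0.598
grasp_force: 0.0
```

>>> jog_arm:
  motion: "0 0 0 0 0 0 0; 0 0 0 0 0 0 0; 0 0 0 0 0 0 0; 0 0 0 0 0 0 0; 0 0 0 0 0 0 0"

```text
time: 26.65
tool_pos: [0.5647, 0.2526, 0.0181]
tool_rot: [0.002, 0.242, 0.97, 0.001]
contact_force: [-0.2, -0.4, 6.8]
gripper_width: 0.273
grasp_force: 59.5
```

>>> jog_arm:
  motion: "0 0 0 -0.118 0 0 0; 0 0 0 -0.237 0 0 0; 0 0.005 -0.084 -0.237 0 0 0.111; 0 0.01 -0.168 -0.237 0 0 0.222; 0 0.015 -0.252 -0.237 0 0 0.332"

```text
time: 27.28
tool_pos: [0.4964, 0.1433, 0.1344]
tool_rot: [0.001, 0.476, 0.88, 0.0]
contact_force: [-0.5, -0.3, 0.2]
gripper_width: 0.273
grasp_force: 59.2
```

>>> jog_arm:
  motion: "0 -0.035 -0.076 0 0 0 0.111; 0 -0.071 -0.152 0 0 0 0.222; 0 -0.107 -0.228 0 0 0 0.332; 0 -0.143 -0.304 0 0 0 0.443; 0 -0.143 -0.304 0 0 0 0.443"

```text
time: 27.9
tool_pos: [0.4088, -0.0009, 0.1339]
tool_rot: [0.001, 0.736, 0.677, 0.001]
contact_force: [0.3, -0.3, -0.3]
gripper_width: 0.271
grasp_force: 59.2
```

>>> jog_arm:
  motion: "0 0 -0.001 0 0 0 0; 0 0 -0.001 0 0 0 0; 0 0 -0.001 0 0 0 0; 0 0 -0.001 0 0 0 0; 0 0 -0.001 0 0 0 0"

```text
time: 28.52
tool_pos: [0.409, 0.0009, 0.1332]
tool_rot: [-0.0, 0.735, 0.678, -0.0]
contact_force: [-0.7, -0.2, -0.3]
gripper_width: 0.274
grasp_force: 59.2
```

```bash
python3 - <<'E'
import json
c=json.load(open("cmd.json"));c[2]+=.0025;json.dump(c,open("cmd.json","w"))
from h import *
f=held("l",-.08);save(f,"w7",(150,50,500,400),1.7)
E
```

```text
28.525 [0.409  0.0009 0.1332] psi -0.0794 cmd [ 4.088e-01 -2.000e-04  1.325e-01 -8.000e-02] w 0.274 F [-0.7 -0.2 -0.3]
top above tcp 0.0052 pose [ 0.407   0.001  -0.1473  0.3376]
```

View pics/w7.png

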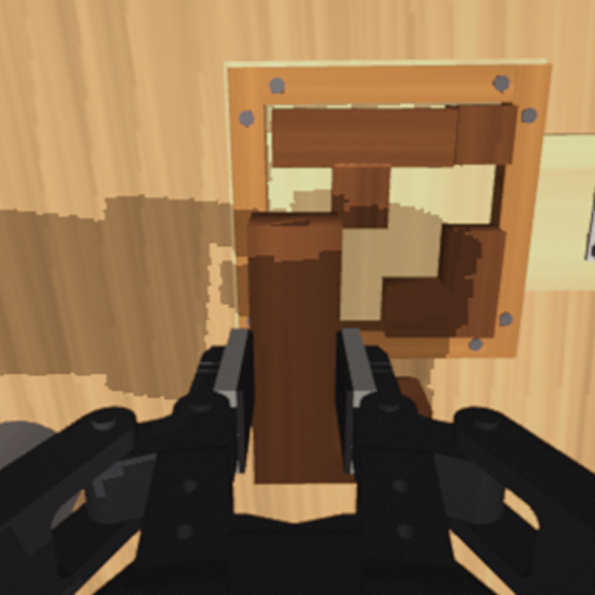

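```bash
python3 - <<'E'
from h import *
from pl import *
s=tell();f=grab_frame("wrist");P=pts(f);ok=f["range_z"]>.05
q=(P-s["tool_pos"])@basis(-.0794)*1000
for lo,hi in ((-12,-8),(-6,-2),(-2,2),(2,6),(8,12)):
    k=ok&(q[...,1]>lo)&(q[...,1]<hi)&(np.abs(q[...,2]+6)<5)&(q[...,0]>0)
    print(lo,"xmax",np.percentile(q[k][:,0],99.5).round(1),q[k][:,0].max().round(1),"z",np.median(q[k][:,2]).round(1))
k=ok&(q[...,0]>20)&(q[...,0]<36)&(np.abs(q[...,2]+6)<5);print("y edges",np.percentile(q[k][:,1],[.5,99.5]).round(1))
k=ok&(q[...,0]>20)&(q[...,0]<26)&(np.abs(q[...,2]+6)<5);print("y edges",np.percentile(q[k][:,1],[.5,99.5]).round(1))
k=ok&(q[...,0]>34)&(q[...,0]<39)&(np.abs(q[...,2]+6)<5);print("y edges",np.percentile(q[k][:,1],[.5,99.5]).round(1))
g=(.4089,-.0019)
plan([(0,*g,.055,-.08),(0,*g,.0305,-.08,2)])
E
```

```text
28.575 [0.409  0.0008 0.1332] psi -0.0796 cmd [ 4.088e-01 -2.000e-04  1.325e-01 -8.000e-02] w 0.269 F [-0.2 -0.3 -0.2]
-12 xmax 40.6 40.8 z -5.3
-6 xmax 40.6 40.7 z -5.2
-2 xmax 40.7 40.8 z -5.3
2 xmax 40.7 40.7 z -5.2
8 xmax 40.7 40.8 z -5.2
y edges [-13.4  11.7]
y edges [-13.2  11.5]
y edges [-13.2  11.6]
0 -0.002 0 0.078 0 0 0; 0 -0.003 0 0.155 0 0 0; 0 -0.003 0 0.204 0 0 0; 0 -0.003 0 0.204 0 0 0; 0 -0.003 0 0.204 0 0 0
```

>>> jog_arm:
  motion: "0 0 0 0.078 0 0 0; 0 -0.001 0 0.155 0 0 0; 0 -0.001 0 0.204 0 0 0; 0 -0.001 0 0.204 0 0 0; 0 -0.001 0 0.204 0 0 0"

```text
time: 29.25
tool_pos: [0.4087, 0.0004, 0.0313]
tool_rot: [-0.001, 0.735, 0.678, -0.0]
contact_force: [-0.1, 2.2, -2.3]
gripper_width: 0.269
grasp_force: 64.9
```

>>> jog_arm:
  motion: "45 0 0 0 0 0 0; 45 0 0 0 0 0 0; 45 0 0 0 0 0 0; 45 0 0 0 0 0 0; 45 0 0 0 0 0 0"

```text
time: 29.88
tool_pos: [0.4089, 0.0001, 0.0314]
tool_rot: [0.0, 0.735, 0.678, -0.0]
contact_force: [-0.7, -0.2, -0.3]
gripper_width: 0.448
grasp_force: 0.0
```

>>> jog_arm:
  motion: "45 0 0 -0.1 0 0 0; 45 0 0 -0.2 0 0 0; 45 0 0 -0.3 0 0 0; 45 0 0 -0.4 0 0 0; 45 0 0 -0.4 0 0 0"

```text
time: 30.5
tool_pos: [0.4114, -0.0003, 0.2368]
tool_rot: [0.004, 0.735, 0.678, 0.003]
contact_force: [0.4, -0.4, -0.2]
gripper_width: 0.453
grasp_force: 0.0
```

```bash
python3 - <<'E'
from h import *
from pl import *
c=json.load(open("cmd.json"));c[:3]=[.4088,-.0007,.2305];json.dump(c,open("cmd.json","w"))
tell();f=grab_frame("wrist");cells(f)
f=grab_frame("top");print([(np.round(d["at"],3).tolist(),round(d["p"],2)) for d in place_of("top","block_s")][:4])
plan([(100,.4235,-.238,.16,-.52,3)])
E
```

```text
30.5 [ 4.114e-01 -3.000e-04  2.368e-01] psi -0.08 cmd [ 0.4088 -0.0007  0.2305 -0.08  ] w 0.453 F [ 0.4 -0.4 -0.2]
[35.4, 35.3, 35.3, 35.3]
[35.3, 11.3, 35.3, 35.2]
[35.3, 11.1, 11.2, 35.1]
[35.2, 35.3, 11.2, 35.2]
[([0.423, -0.241, 0.0], 0.76), ([0.49, -0.022, 0.016], 0.5)]
100 -0.094 0.013 0.028 0 0 0.059; 100 -0.188 0.027 0.056 0 0 0.117; 100 -0.282 0.04 0.085 0 0 0.176; 100 -0.377 0.054 0.113 0 0 0.235; 100 -0.471 0.067 0.141 0 0 0.293
100 0 0 0 0 0 0; 100 0 0 0 0 0 0; 100 0 0 0 0 0 0; 100 0 0 0 0 0 0; 100 0 0 0 0 0 0
```

```bash
python3 - <<'E'
from h import *
e=1.6
SH["sp"]=[(a,b,c+e,d+e) for a,b,c,d in SH["s"]]
tell();f=grab_frame("wrist");P=pts(f);ok=f["range_z"]>.05
for zc in (.032,.029):
  print(np.round(fit("sp",f,ok&(P[...,2]<zc)&(P[...,2]>.005),.036,(.4662,.0101),45,-.08,free=ok),4))
J=np.array([.4522,.0112]);c,s=np.cos(-.08),np.sin(-.08);print("nominal",J+np.array([c*14,s*14])/1000)
E
```

```text
30.65 [4.084e-01 2.000e-04 2.302e-01] psi -0.08 cmd [ 0.4234 -0.2381  0.16   -0.5195] w 0.448 F [ 0.1 -0.1 -0.6]
[ 0.4663  0.0106 -0.0866  0.2335]
[ 0.466   0.0109 -0.0945  0.231 ]
nominal [0.46615522 0.01008119]
```

>>> jog_arm:
  motion: "100 -0.094 0.013 0.028 0 0 0.059; 100 -0.188 0.027 0.056 0 0 0.117; 100 -0.282 0.04 0.085 0 0 0.176; 100 -0.377 0.054 0.113 0 0 0.235; 100 -0.471 0.067 0.141 0 0 0.293"

```text
time: 31.32
tool_pos: [0.4223, -0.2381, 0.1582]
tool_rot: [-0.002, 0.866, 0.5, -0.001]
contact_force: [1.0, 0.8, -0.3]
gripper_width: 1.002
grasp_force: 0.0
```

>>> jog_arm:
  motion: "100 0 0 0 0 0 0; 100 0 0 0 0 0 0; 100 0 0 0 0 0 0; 100 0 0 0 0 0 0; 100 0 0 0 0 0 0"

```text
time: 31.95
tool_pos: [0.4237, -0.2368, 0.1612]
tool_rot: [0.0, 0.865, 0.502, 0.0]
contact_force: [-0.6, 0.2, -0.5]
gripper_width: 0.997
grasp_force: 0.0
```

```bash
python3 - <<'E'
from h import *
from pl import *
s=tell()
f=grab_frame("wrist")
r=zfit(f,(.4235,-.238),"s",zc=.02,rad=65);print(np.round(r,4))
a=(r[2]+np.pi/2);a=(a+np.pi/2)%np.pi-np.pi/2
g=r[0]-.0002,r[1]-.0005;print(a)
plan([(80,*g,.06,a),(80,*g,.013,a,2),(0,*g,.013,a,3)]);print()
plan([(0,*g,.15,a),(0,.4660,.0100,.15,1.491,3)])
E
```

```text
31.95 [ 0.4237 -0.2368  0.1612] psi -0.5184 cmd [ 0.4234 -0.2381  0.16   -0.5195] w 0.997 F [-0.6  0.2 -0.5]
[ 0.4232 -0.2386  1.0539  0.1256]
-0.5169286430160449
80 -0.001 0 0.1 0 0 -0.001; 80 -0.002 0 0.2 0 0 -0.002; 80 -0.002 0 0.294 0 0 -0.002; 80 -0.002 0 0.294 0 0 -0.002; 80 -0.002 0 0.294 0 0 -0.002
0 0 0 0 0 0 0; 0 0 0 0 0 0 0; 0 0 0 0 0 0 0; 0 0 0 0 0 0 0; 0 0 0 0 0 0 0

0 0 0 -0.091 0 0 0; 0 0 0 -0.183 0 0 0; 0 0 0 -0.274 0 0 0; 0 0.04 -0.014 -0.274 0 0 -0.111; 0 0.079 -0.028 -0.274 0 0 -0.223
0 0.042 -0.001 0 0 0 -0.111; 0 0.085 -0.001 0 0 0 -0.223; 0 0.127 -0.002 0 0 0 -0.334; 0 0.169 -0.002 0 0 0 -0.446; 0 0.211 -0.002 0 0 0 -0.558
0 0.029 0.031 0 0 0 -0.111; 0 0.057 0.062 0 0 0 -0.223; 0 0.086 0.093 0 0 0 -0.334; 0 0.115 0.124 0 0 0 -0.446; 0 0.143 0.154 0 0 0 -0.557
0 0 0 0 0 0 0; 0 0 0 0 0 0 0; 0 0 0 0 0 0 0; 0 0 0 0 0 0 0; 0 0 0 0 0 0 0
```

>>> jog_arm:
  motion: "80 -0.001 0 0.1 0 0 -0.001; 80 -0.002 0 0.2 0 0 -0.002; 80 -0.002 0 0.3 0 0 -0.002; 80 -0.002 0 0.3 0 0 -0.002; 80 -0.002 0 0.3 0 0 -0.002"

```text
time: 32.62
tool_pos: [0.4241, -0.2389, 0.0127]
tool_rot: [0.001, 0.864, 0.503, 0.0]
contact_force: [0.1, -0.9, 0.8]
gripper_width: 0.798
grasp_force: 0.0
```

>>> jog_arm:
  motion: "0 0 0 0 0 0 0; 0 0 0 0 0 0 0; 0 0 0 0 0 0 0; 0 0 0 0 0 0 0; 0 0 0 0 0 0 0"

```text
time: 33.25
tool_pos: [0.4254, -0.2399, 0.0144]
tool_rot: [0.003, 0.864, 0.503, 0.001]
contact_force: [-1.2, 0.1, 6.6]
gripper_width: 0.603
grasp_force: 63.1
```

>>> jog_arm:
  motion: "0 0 0 -0.091 0 0 0; 0 0 0 -0.183 0 0 0; 0 0 0 -0.28 0 0 0; 0 0.04 -0.014 -0.28 0 0 -0.111; 0 0.079 -0.028 -0.28 0 0 -0.223"

```text
time: 33.88
tool_pos: [0.4314, -0.1972, 0.1538]
tool_rot: [0.003, 0.767, 0.642, 0.001]
contact_force: [0.5, 1.0, -0.7]
gripper_width: 0.603
grasp_force: 62.9
```

>>> jog_arm:
  motion: "0 0.042 -0.001 0 0 0 -0.111; 0 0.085 -0.001 0 0 0 -0.223; 0 0.127 -0.002 0 0 0 -0.334; 0 0.169 -0.002 0 0 0 -0.446; 0 0.211 -0.002 0 0 0 -0.558"

```text
time: 34.5
tool_pos: [0.4491, -0.0924, 0.1525]
tool_rot: [0.002, 0.44, 0.898, 0.0]
contact_force: [-0.5, -0.7, -0.6]
gripper_width: 0.597
grasp_force: 62.9
```

>>> jog_arm:
  motion: "0 0.029 0.031 0 0 0 -0.111; 0 0.057 0.062 0 0 0 -0.223; 0 0.086 0.093 0 0 0 -0.334; 0 0.115 0.124 0 0 0 -0.446; 0 0.143 0.154 0 0 0 -0.557"

```text
time: 35.12
tool_pos: [0.4666, 0.0113, 0.1525]
tool_rot: [0.002, 0.037, 0.999, -0.0]
contact_force: [-0.6, 1.0, 0.3]
gripper_width: 0.605
grasp_force: 62.9
```

>>> jog_arm:
  motion: "0 0 0 0 0 0 0; 0 0 0 0 0 0 0; 0 0 0 0 0 0 0; 0 0 0 0 0 0 0; 0 0 0 0 0 0 0"

```text
time: 35.75
tool_pos: [0.4659, 0.0104, 0.1508]
tool_rot: [-0.0, 0.041, 0.999, -0.0]
contact_force: [-0.3, -0.4, -0.8]
gripper_width: 0.603
grasp_force: 62.9
```

```bash
python3 - <<'E'
from h import *
from pl import *
f=held("s",1.491,3.06)
s=state();P=pts(f);ok=f["range_z"]>.05
q=(P-s["tool_pos"])@basis(1.491)*1000
k0=ok&(np.abs(q[...,2]+9)<5)
# edges: far end (tool +x) of the S limb, top face
for lo,hi in ((-24,-18),(-10,-4),(4,10),(18,24)):
    k=k0&(q[...,1]>lo)&(q[...,1]<hi)&(q[...,0]>-20);print(lo,"x range",np.percentile(q[k][:,0],[.5,99.5]).round(1),"z",np.median(q[k][:,2]).round(1))
k=k0&(q[...,0]>18)&(q[...,0]<36);print("y edges of free limb",np.percentile(q[k][:,1],[.5,99.5]).round(1))
# finger tips: points with |y| 27..45 near x 0..12
for sgn in (1,-1):
    k=ok&(sgn*q[...,1]>26)&(sgn*q[...,1]<42)&(np.abs(q[...,0])<14)&(q[...,2]<30);print("finger z max",np.sort(q[k][:,2])[-20:].round(1)[::5])
save(f,"w8",(150,50,500,400),1.7)
E
```

```text
35.75 [0.4659 0.0104 0.1508] psi 1.4896 cmd [0.4658 0.0098 0.15   1.4905] w 0.603 F [-0.3 -0.4 -0.8]
top above tcp 0.0088 pose [0.4635 0.0096 3.0822 0.1737]
-24 x range [-11.2  41.9] z -9.0
-10 x range [-11.3  41.9] z -8.9
4 x range [-19.8  14. ] z -8.8
18 x range [-19.9  14. ] z -8.7
y edges of free limb [-27.5  -2.4]
finger z max [-8.7 -8.3 -7.8 -7.4]
finger z max [-8.  -7.8 -7.6 -7. ]
```

View pics/w8.png

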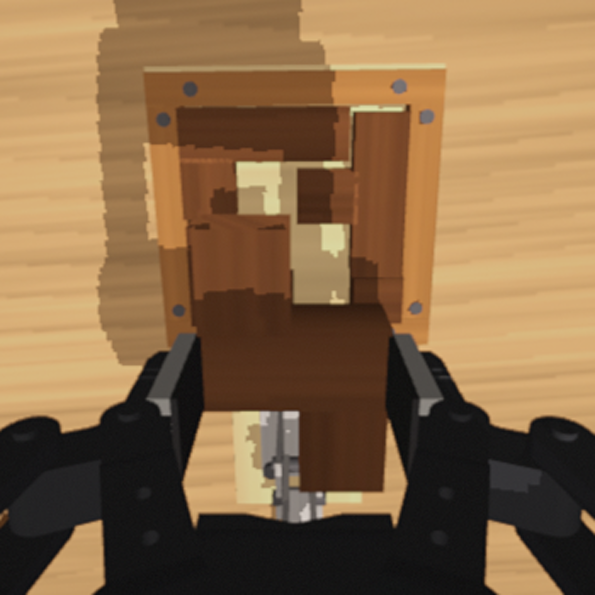

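S is held above its pocket (block across 195–385, 220–490) and aligned within 1 mm. Lower it until the fingertips nearly reach the neighbours.

```bash
python3 - <<'E'
from pl import *
g=(.4671,.0101)
plan([(0,*g,.055,1.489),(0,*g,.0325,1.489,2)])
E
```

```text
0 -0.001 0 0.095 0 0 0.001; 0 -0.002 0.001 0.19 0 0 0.001; 0 -0.002 0.001 0.235 0 0 0.001; 0 -0.002 0.001 0.235 0 0 0.001; 0 -0.002 0.001 0.235 0 0 0.001
```

>>> jog_arm:
  motion: "0 -0.001 0 0.095 0 0 0.001; 0 -0.002 0.001 0.19 0 0 0.001; 0 -0.002 0.001 0.21 0 0 0.001; 0 -0.002 0.001 0.225 0 0 0.001; 0 -0.002 0.001 0.235 0 0 0.001"

```text
time: 36.42
tool_pos: [0.4679, 0.011, 0.0345]
tool_rot: [0.001, 0.041, 0.999, -0.0]
contact_force: [-6.3, -0.7, 6.2]
gripper_width: 0.604
grasp_force: 63.7
```

>>> jog_arm:
  motion: "0 0.001 0 0 0 0 0; 0 0.002 0 0 0 0 0; 0 0.002 0 0 0 0 0; 0 0.002 0 0 0 0 0; 0 0.002 0 0 0 0 0"

```text
time: 37.05
tool_pos: [0.466, 0.0112, 0.0334]
tool_rot: [0.0, 0.041, 0.999, -0.0]
contact_force: [0.1, -0.0, -0.2]
gripper_width: 0.603
grasp_force: 63.0
```

>>> jog_arm:
  motion: "0 0 0 0.003 0 0 0; 0 0 0 0.003 0 0 0; 70 0 0 0.003 0 0 0; 70 0 0 0.003 0 0 0; 70 0 0 0.003 0 0 0"

```text
time: 37.67
tool_pos: [0.4658, 0.0112, 0.0315]
tool_rot: [-0.0, 0.041, 0.999, 0.0]
contact_force: [0.6, 0.1, 0.5]
gripper_width: 0.703
grasp_force: 0.0
```

>>> jog_arm:
  motion: "70 0 0 -0.1 0 0 0; 70 0 0 -0.2 0 0 0; 70 0 0 -0.3 0 0 0; 70 0 0 -0.4 0 0 0; 70 0 0 -0.4 0 0 0"

```text
time: 38.3
tool_pos: [0.4686, 0.0108, 0.2374]
tool_rot: [0.005, 0.041, 0.999, -0.0]
contact_force: [0.3, 0.4, 0.5]
gripper_width: 0.695
grasp_force: 0.0
```

```bash
python3 - <<'E'
from h import *
import json
c=json.load(open("cmd.json"));c=[.4661,.0102,.2325,1.489];json.dump(c,open("cmd.json","w"))
tell();f=grab_frame("wrist");cells(f)
f=grab_frame("top")
for n in ("clamp_handle","hinge_a","offcut_a","scrap_box","hardware_tray"): print(n,[(np.round(d["at"],3).tolist(),round(d["p"],2)) for d in place_of("top",n)][:3])
E
```

```text
38.3 [0.4686 0.0108 0.2374] psi 1.489 cmd [0.4661 0.0102 0.2325 1.489 ] w 0.695 F [0.3 0.4 0.5]
[35.2, 35.3, 35.2, 35.2]
[35.1, 35.2, 35.3, 35.1]
[35.2, 35.2, 35.2, 35.2]
[35.2, 35.3, 35.2, 35.2]
clamp_handle [([0.675, -0.001, 0.107], 0.61)]
hinge_a [([0.374, 0.342, 0.003], 0.47)]
offcut_a [([0.673, -0.196, -0.001], 0.57)]
scrap_box [([0.543, 0.4, -0.002], 0.8), ([0.743, 0.27, -0.002], 0.74), ([0.372, 0.345, 0.004], 0.69)]
hardware_tray [([0.541, -0.389, 0.001], 0.69)]
```

All 16 cells read flush. Now close the clamp.

```bash
python3 - <<'E'
from pl import *
g=np.array([.672,-.003]);e=np.array([.9966,-.082]);q0=1.11;a=1.489
w=[(80,.50,.008,.27,a),(80,*g,.27,a),(80,*g,.084,a,2)]
plan(w);print()
w=[(0,*g,.084,a,4)]
for q in (.95,.8,.65,.5,.35,.2,.05,-.03):
    xy=g+e*.09*(np.sin(q)-np.sin(q0));z=.084+.09*(np.cos(q)-np.cos(q0));w.append((0,*xy,z,a))
w[-1]+=(2,);plan(w)
E
```

```text
80 -0.068 0.001 -0.075 0 0 0; 80 -0.183 0.003 -0.075 0 0 0; 80 -0.298 0.005 -0.075 0 0 0; 80 -0.413 0.007 -0.075 0 0 0; 80 -0.413 0.007 0.018 0 0 0
80 0 0 0.093 0 0 0; 80 0 0 0.186 0 0 0; 80 0 0 0.279 0 0 0; 80 0 0 0.279 0 0 0; 80 0 0 0.279 0 0 0

0 0 0 0 0 0 0; 0 0 0 0 0 0 0; 0 0 0 0 0 0 0; 0 0 0 0 0 0 0; 0 0 0 0 0 0 0
0 0.015 0 -0.025 0 0 0; 0 0.033 0 -0.045 0 0 0; 0 0.053 0 -0.063 0 0 0; 0 0.075 0 -0.078 0 0 0; 0 0.1 0 -0.089 0 0 0
0 0.026 0 -0.007 0 0 0; 0 0.053 0 -0.011 0 0 0; 0 0.067 0 -0.011 0 0 0; 0 0.067 0 -0.011 0 0 0; 0 0.067 0 -0.011 0 0 0
```

>>> jog_arm:
  motion: "80 -0.068 0.001 -0.075 0 0 0; 80 -0.183 0.003 -0.075 0 0 0; 80 -0.298 0.005 -0.075 0 0 0; 80 -0.413 0.007 -0.075 0 0 0; 80 -0.413 0.007 0.018 0 0 0"

```text
time: 39.28
tool_pos: [0.6774, -0.003, 0.2248]
tool_rot: [0.004, 0.041, 0.999, -0.0]
contact_force: [-0.5, -0.1, -0.4]
gripper_width: 0.799
grasp_force: 0.0
```

>>> jog_arm:
  motion: "80 0 0 0.093 0 0 0; 80 0 0 0.186 0 0 0; 80 0 0 0.279 0 0 0; 80 0 0 0.279 0 0 0; 80 0 0 0.279 0 0 0"

```text
time: 39.9
tool_pos: [0.6729, -0.0023, 0.0847]
tool_rot: [0.001, 0.041, 0.999, -0.0]
contact_force: [0.1, 0.3, 0.5]
gripper_width: 0.8
grasp_force: 0.0
```

>>> jog_arm:
  motion: "0 0 0 0 0 0 0; 0 0 0 0 0 0 0; 0 0 0 0 0 0 0; 0 0 0 0 0 0 0; 0 0 0 0 0 0 0"

```text
time: 40.52
tool_pos: [0.673, -0.0032, 0.0846]
tool_rot: [0.001, 0.041, 0.999, -0.001]
contact_force: [0.8, -4.5, 4.8]
gripper_width: 0.179
grasp_force: 60.0
```

>>> jog_arm:
  motion: "0 0.015 0 -0.025 0 0 0; 0 0.033 0 -0.045 0 0 0; 0 0.053 0 -0.063 0 0 0; 0 0.075 0 -0.078 0 0 0; 0 0.1 0 -0.089 0 0 0"

```text
time: 41.15
tool_pos: [0.6233, 0.0003, 0.127]
tool_rot: [0.002, 0.041, 0.999, -0.001]
contact_force: [6.5, -6.8, -7.2]
gripper_width: 0.175
grasp_force: 58.6
```

>>> jog_arm:
  motion: "0 0.026 0 -0.007 0 0 0; 0 0.053 0 -0.011 0 0 0; 0 0.067 0 -0.011 0 0 0; 0 0.067 0 -0.011 0 0 0; 0 0.067 0 -0.011 0 0 0"

```text
time: 41.78
tool_pos: [0.5898, 0.0028, 0.1329]
tool_rot: [0.002, 0.041, 0.999, -0.002]
contact_force: [3.1, -9.6, -3.1]
gripper_width: 0.181
grasp_force: 58.6
```

```bash
python3 - <<'E'
from h import *
tell()
for c in ("top","scene"):
  f=grab_frame(c)
  print([(np.round(d["at"],4).tolist(),round(d["p"],2)) for d in place_of(c,"clamp_handle")][:2])
save(f,"sc1",(200,120,400,290),3.5)
E
```

```text
41.775 [0.5898 0.0028 0.1329] psi 1.4881 cmd [0.589  0.0036 0.134  1.489 ] w 0.181 F [ 3.1 -9.6 -3.1]
[]
[([0.4643, 0.0114, 0.0094], 0.69), ([0.5995, 0.002, 0.1514], 0.61)]
```

>>> jog_arm:
  motion: "0 0.008 -0.004 0 0 0 0; 0 0.014 -0.004 0 0 0 0; 0 0.014 -0.004 0 0 0 0; 0 0.014 -0.004 0 0 0 0; 0 0.014 -0.004 0 0 0 0"

```text
time: 42.6
tool_pos: [0.586, 0.0029, 0.1329]
tool_rot: [0.006, 0.041, 0.999, 0.0]
contact_force: [19.3, -3.2, -11.9]
gripper_width: 0.176
grasp_force: 59.0
```

>>> jog_arm:
  motion: "0 0.004 -0.004 0 0 0 0; 0 0.004 -0.004 0 0 0 0; 60 0.004 -0.004 0 0 0 0; 60 0.004 -0.004 0 0 0 0; 60 0.004 -0.004 0 0 0 0"

```text
time: 43.22
tool_pos: [0.5791, 0.0017, 0.133]
tool_rot: [-0.0, 0.041, 0.999, 0.0]
contact_force: [-0.2, -0.2, 0.1]
gripper_width: 0.6
grasp_force: 0.0
```

>>> jog_arm:
  motion: "60 0 0 -0.08 0 0 0; 60 0 0 -0.16 0 0 0; 60 0 0 -0.24 0 0 0; 60 0 0 -0.32 0 0 0; 60 0 0 -0.32 0 0 0"

```text
time: 43.85
tool_pos: [0.5812, 0.0013, 0.2983]
tool_rot: [0.004, 0.041, 0.999, -0.0]
contact_force: [0.0, 0.9, 0.4]
gripper_width: 0.596
grasp_force: 0.0
```

```bash
python3 - <<'E'
from h import *
from pl import *
json.dump([.5870,.0014,.294,1.489],open("cmd.json","w"))
tell()
for c in ("top","scene"):
  f=grab_frame(c)
  for n in ("clamp_handle","offcut_a","hinge_a"): print(n,[(np.round(d["at"],4).tolist(),round(d["p"],2)) for d in place_of(c,n)][:2])
plan([(100,.673,-.195,.17,1.489,3)])
E
```

```text
43.85 [0.5812 0.0013 0.2983] psi 1.489 cmd [5.870e-01 1.400e-03 2.940e-01 1.489e+00] w 0.596 F [0.  0.9 0.4]
clamp_handle [([0.5929, 0.003, 0.1519], 0.46)]
offcut_a [([0.6731, -0.1948, -0.0001], 0.43)]
hinge_a [([0.3744, 0.347, 0.0023], 0.7)]
clamp_handle [([0.4537, 0.0137, 0.0022], 0.2)]
offcut_a [([0.6725, -0.1924, -0.0042], 0.5)]
hinge_a [([0.3746, 0.3489, -0.0009], 0.59), ([0.4518, 0.0122, -0.0009], 0.27)]
100 -0.041 -0.075 0.05 0 0 0; 100 -0.081 -0.151 0.099 0 0 0; 100 -0.122 -0.226 0.149 0 0 0; 100 -0.163 -0.302 0.198 0 0 0; 100 -0.204 -0.377 0.248 0 0 0
100 0 0 0 0 0 0; 100 0 0 0 0 0 0; 100 0 0 0 0 0 0; 100 0 0 0 0 0 0; 100 0 0 0 0 0 0
```

>>> jog_arm:
  motion: "100 -0.041 -0.075 0.05 0 0 0; 100 -0.081 -0.151 0.099 0 0 0; 100 -0.122 -0.226 0.149 0 0 0; 100 -0.163 -0.302 0.198 0 0 0; 100 -0.204 -0.377 0.248 0 0 0"

```text
time: 44.88
tool_pos: [0.6661, -0.196, 0.1678]
tool_rot: [-0.0, 0.041, 0.999, 0.0]
contact_force: [0.1, -0.2, -0.5]
gripper_width: 0.997
grasp_force: 0.0
```

>>> jog_arm:
  motion: "100 0 0 0 0 0 0; 100 0 0 0 0 0 0; 100 0 0 0 0 0 0; 100 0 0 0 0 0 0; 100 0 0 0 0 0 0"

```text
time: 45.5
tool_pos: [0.666, -0.1943, 0.1702]
tool_rot: [0.001, 0.041, 0.999, -0.0]
contact_force: [0.1, -0.1, 0.9]
gripper_width: 1.0
grasp_force: 0.0
```

```bash
python3 - <<'E'
from h import *
import json
s=tell();json.dump([s["tool_pos"][0]-.0003,s["tool_pos"][1]-.0008,s["tool_pos"][2]-.0009,1.489],open("cmd.json","w"))
f=grab_frame("wrist");P=pts(f);ok=f["range_z"]>.05
m=ok&(P[...,2]>.013)&(P[...,2]<.03)&(np.hypot(P[...,0]-.673,P[...,1]+.194)<.05)
n,l,st,ce=cv2.connectedComponentsWithStats(m.astype(np.uint8))
i=1+np.argmax(st[1:,4]);A=P[l==i];print(len(A),A.mean(0),np.median(A[:,2]))
(c,sz,an)=cv2.minAreaRect((A[:,:2]*1000).astype(np.float32));print(c,sz,an)
print(cv2.boxPoints((c,sz,an)).round(1).tolist())
h=cv2.approxPolyDP(cv2.convexHull((A[:,:2]*1000).astype(np.float32)),3,True)[:,0];print(h.round(1).tolist())
# tall things near
o=ok&(P[...,2]>.015)&(np.hypot(P[...,0]-.673,P[...,1]+.194)<.12)&(P[...,2]<.09)
xy=P[o];d=np.hypot(xy[:,0]-.673,xy[:,1]+.194);print("others >45mm:",(d>.045).sum(),xy[d>.045].mean(0) if (d>.045).any() else None)
save(f,"w9",(150,50,500,350),1.7)
E
```

```text
45.5 [ 0.666  -0.1943  0.1702] psi 1.4898 cmd [ 0.6733 -0.1948  0.17    1.489 ] w 1.0 F [ 0.1 -0.1  0.9]
1094 [ 0.66751354 -0.19480228  0.01911245] 0.019188584813294135
(672.853271484375, -194.7197265625) (21.979496002197266, 56.51810836791992) 82.1814193725586
[[643.4000244140625, -201.8000030517578], [699.4000244140625, -209.5], [702.2999877929688, -187.6999969482422], [646.4000244140625, -180.0]]
[[699.5, -208.6999969482422], [682.2000122070312, -185.5], [646.7000122070312, -180.0], [643.5999755859375, -201.8000030517578]]
others >45mm: 1485 [ 0.65303206 -0.30199272  0.03316667]
```

View pics/w9.png

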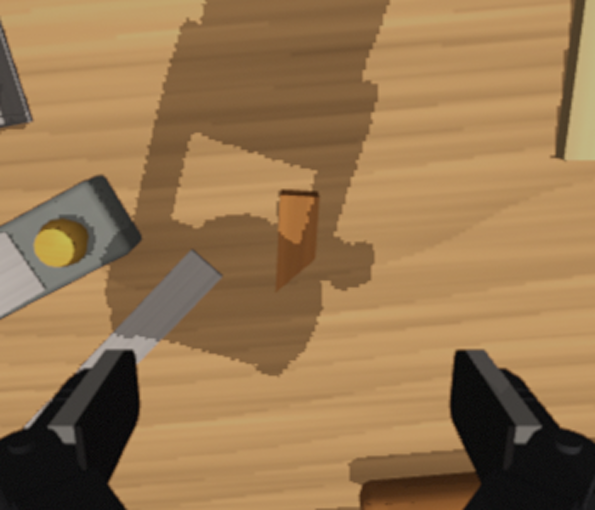

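Offcut at (297,235): square end near, mitre far, blade tip about 30 mm off its left side. Grip it near the square end.

```bash
python3 - <<'E'
from pl import *
g=(.6653,-.1940);a=1.449
plan([(45,*g,.06,a),(45,*g,.006,a,2),(0,*g,.006,a,3)]);print()
plan([(0,*g,.27,a),(0,.537,.400,.27,a,1)])
print();plan([(0,.537,.400,.035,a,1),(45,.537,.400,.035,a,2),(45,.537,.400,.16,a)])
E
```

```text
45 0 0.001 0.109 0 0 0.013; 45 0.001 0.002 0.219 0 0 0.027; 45 0.001 0.002 0.327 0 0 0.027; 45 0.001 0.002 0.327 0 0 0.027; 45 0.001 0.002 0.327 0 0 0.027
0 0 0 0 0 0 0; 0 0 0 0 0 0 0; 0 0 0 0 0 0 0; 0 0 0 0 0 0 0; 0 0 0 0 0 0 0

0 0 0 -0.106 0 0 0; 0 0 0 -0.211 0 0 0; 0 0 0 -0.317 0 0 0; 0 0 0 -0.423 0 0 0; 0 0 0 -0.528 0 0 0
0 0.036 0.104 0 0 0 0; 0 0.073 0.209 0 0 0 0; 0 0.109 0.313 0 0 0 0; 0 0.145 0.417 0 0 0 0; 0 0.182 0.522 0 0 0 0
0 0.036 0.104 0 0 0 0; 0 0.072 0.209 0 0 0 0; 0 0.109 0.313 0 0 0 0; 0 0.145 0.417 0 0 0 0; 0 0.181 0.522 0 0 0 0
0 0.037 0.104 0 0 0 0; 0 0.037 0.104 0 0 0 0; 0 0.037 0.104 0 0 0 0; 0 0.037 0.104 0 0 0 0; 0 0.037 0.104 0 0 0 0

0 0 0 0.117 0 0 0; 0 0 0 0.235 0 0 0; 0 0 0 0.352 0 0 0; 0 0 0 0.47 0 0 0; 0 0 0 0.47 0 0 0
45 0 0 0 0 0 0; 45 0 0 0 0 0 0; 45 0 0 0 0 0 0; 45 0 0 -0.084 0 0 0; 45 0 0 -0.167 0 0 0
45 0 0 -0.083 0 0 0; 45 0 0 -0.083 0 0 0; 45 0 0 -0.083 0 0 0; 45 0 0 -0.083 0 0 0; 45 0 0 -0.083 0 0 0
```

>>> jog_arm:
  motion: "45 0 0.001 0.109 0 0 0.013; 45 0.001 0.002 0.219 0 0 0.027; 45 0.001 0.002 0.327 0 0 0.027; 45 0.001 0.002 0.327 0 0 0.027; 45 0.001 0.002 0.327 0 0 0.027"

```text
time: 46.18
tool_pos: [0.6657, -0.1939, 0.0067]
tool_rot: [0.0, 0.061, 0.998, -0.0]
contact_force: [-0.5, 0.1, -0.3]
gripper_width: 0.452
grasp_force: 0.0
```

>>> jog_arm:
  motion: "0 0 0 0 0 0 0; 0 0 0 0 0 0 0; 0 0 0 0 0 0 0; 0 0 0 0 0 0 0; 0 0 0 0 0 0 0"

```text
time: 46.8
tool_pos: [0.6664, -0.1942, 0.0077]
tool_rot: [0.001, 0.061, 0.998, -0.0]
contact_force: [-0.7, 0.5, 6.2]
gripper_width: 0.24
grasp_force: 63.0
```

>>> jog_arm:
  motion: "0 0 0 -0.106 0 0 0; 0 0 0 -0.211 0 0 0; 0 0 0 -0.317 0 0 0; 0 0 0 -0.423 0 0 0; 0 0 0 -0.528 0 0 0"

```text
time: 47.42
tool_pos: [0.6649, -0.1936, 0.2713]
tool_rot: [-0.0, 0.061, 0.998, 0.0]
contact_force: [-0.2, 0.3, -0.4]
gripper_width: 0.235
grasp_force: 62.2
```

>>> jog_arm:
  motion: "0 0.036 0.104 0 0 0 0; 0 0.073 0.209 0 0 0 0; 0 0.109 0.313 0 0 0 0; 0 0.145 0.417 0 0 0 0; 0 0.182 0.522 0 0 0 0"

```text
time: 48.05
tool_pos: [0.606, 0.078, 0.2695]
tool_rot: [-0.0, 0.061, 0.998, 0.0]
contact_force: [0.6, -0.1, -1.2]
gripper_width: 0.235
grasp_force: 62.2
```

>>> jog_arm:
  motion: "0 0.036 0.104 0 0 0 0; 0 0.072 0.209 0 0 0 0; 0 0.109 0.313 0 0 0 0; 0 0.145 0.417 0 0 0 0; 0 0.181 0.522 0 0 0 0"

```text
time: 48.68
tool_pos: [0.548, 0.348, 0.2695]
tool_rot: [-0.0, 0.061, 0.998, -0.0]
contact_force: [0.6, -0.2, 0.2]
gripper_width: 0.232
grasp_force: 62.2
```

>>> jog_arm:
  motion: "0 0.037 0.104 0 0 0 0; 0 0.037 0.104 0 0 0 0; 0 0.037 0.104 0 0 0 0; 0 0.037 0.104 0 0 0 0; 0 0.037 0.104 0 0 0 0"

```text
time: 49.3
tool_pos: [0.5374, 0.3991, 0.2699]
tool_rot: [0.0, 0.062, 0.998, -0.0]
contact_force: [0.3, -0.6, 0.3]
gripper_width: 0.235
grasp_force: 62.2
```

```bash
python3 - <<'E'
from h import *
s=tell()
f=grab_frame("wrist")
for n in ("scrap_box","offcut_a"): print(n,[(np.round(d["at"],4).tolist(),round(d["p"],2)) for d in place_of("wrist",n)][:2])
P=pts(f);ok=f["range_z"]>.05
k=ok&(np.abs(P[...,2]-.045)<.005)&(np.hypot(P[...,0]-.543,P[...,1]-.4)<.085)
A=(P[k][:,:2]*1000).astype(np.float32);print(len(A),cv2.minAreaRect(A))
E
```

```text
49.3 [0.5374 0.3991 0.2699] psi 1.4468 cmd [0.5368 0.4001 0.1598 1.4485] w 0.235 F [ 0.3 -0.6  0.3]
scrap_box [([0.5419, 0.4025, -0.0005], 0.74)]
offcut_a [([0.544, 0.4009, 0.2623], 0.65), ([0.7406, 0.2684, -0.0027], 0.31)]
1674 ((541.41259765625, 399.3281555175781), (110.09253692626953, 110.17057800292969), 6.621952056884766)
```

>>> jog_arm:
  motion: "0 0 0 0.117 0 0 0; 0 0 0 0.235 0 0 0; 0 0 0 0.352 0 0 0; 0 0 0 0.47 0 0 0; 0 0 0 0.47 0 0 0"

```text
time: 50.08
tool_pos: [0.5325, 0.3974, 0.0282]
tool_rot: [-0.005, 0.061, 0.998, -0.004]
contact_force: [0.1, -0.5, -0.7]
gripper_width: 0.239
grasp_force: 62.2
```

>>> jog_arm:
  motion: "45 0 0 0 0 0 0; 45 0 0 0 0 0 0; 45 0 0 0 0 0 0; 45 0 0 -0.084 0 0 0; 45 0 0 -0.167 0 0 0"

```text
time: 50.7
tool_pos: [0.5369, 0.4004, 0.1202]
tool_rot: [0.0, 0.061, 0.998, 0.0]
contact_force: [0.5, 0.9, 0.0]
gripper_width: 0.452
grasp_force: 0.0
```

>>> jog_arm:
  motion: "45 0 0 -0.083 0 0 0; 45 0 0 -0.1 0 0 0; 45 0 0 -0.12 0 0 0; 45 0 0 -0.12 0 0 0; 45 0 0 -0.12 0 0 0"

```text
time: 51.32
tool_pos: [0.5362, 0.3999, 0.1764]
tool_rot: [-0.001, 0.061, 0.998, -0.001]
contact_force: [-0.4, -0.2, 0.1]
gripper_width: 0.451
grasp_force: 0.0
```

```bash
python3 - <<'E'
from h import *
from pl import *
s=tell();c=json.load(open("cmd.json"));c[2]=s["tool_pos"][2]-.0009;json.dump(c,open("cmd.json","w"))
f=grab_frame("wrist")
for n in ("offcut_a","hinge_a"): print(n,[(np.round(d["at"],4).tolist(),round(d["p"],2)) for d in place_of("wrist",n)][:2])
P=pts(f);ok=f["range_z"]>.05
k=ok&(np.hypot(P[...,0]-.541,P[...,1]-.4)<.045)&(P[...,2]>.014)&(P[...,2]<.08);print("in box:",k.sum(),P[k].mean(0) if k.any() else None)
plan([(60,.375,.346,.17,1.2,3)])
E
```

```text
51.325 [0.5362 0.3999 0.1764] psi 1.4485 cmd [0.5368 0.4001 0.1598 1.4485] w 0.451 F [-0.4 -0.2  0.1]
offcut_a [([0.546, 0.4039, 0.0061], 0.56)]
hinge_a [([0.3748, 0.3483, 0.002], 0.83)]
in box: 1120 [0.53898463 0.39872158 0.02490287]
60 0.103 -0.049 0.004 0 0 0.055; 60 0.205 -0.098 0.007 0 0 0.11; 60 0.308 -0.147 0.011 0 0 0.166; 60 0.308 -0.147 0.011 0 0 0.166; 60 0.308 -0.147 0.011 0 0 0.166
60 0 0 0 0 0 0; 60 0 0 0 0 0 0; 60 0 0 0 0 0 0; 60 0 0 0 0 0 0; 60 0 0 0 0 0 0
```

Offcut is in the box. Now the hinge.

>>> jog_arm:
  motion: "60 0.103 -0.049 0.004 0 0 0.055; 60 0.205 -0.098 0.007 0 0 0.11; 60 0.308 -0.147 0.011 0 0 0.166; 60 0.308 -0.147 0.011 0 0 0.166; 60 0.308 -0.147 0.011 0 0 0.166"

```text
time: 52.1
tool_pos: [0.3756, 0.3464, 0.1732]
tool_rot: [0.001, 0.184, 0.983, 0.0]
contact_force: [0.5, 0.7, -0.1]
gripper_width: 0.6
grasp_force: 0.0
```

>>> jog_arm:
  motion: "60 0 0 0 0 0 0; 60 0 0 0 0 0 0; 60 0 0 0 0 0 0; 60 0 0 0 0 0 0; 60 0 0 0 0 0 0"

```text
time: 52.72
tool_pos: [0.3752, 0.3461, 0.1727]
tool_rot: [-0.0, 0.185, 0.983, -0.0]
contact_force: [-0.6, 0.1, -0.8]
gripper_width: 0.601
grasp_force: 0.0
```

```bash
python3 - <<'E'
from h import *
s=tell()
f=grab_frame("wrist");P=pts(f);ok=f["range_z"]>.05
m=ok&(P[...,2]>.0055)&(P[...,2]<.016)&(np.hypot(P[...,0]-.375,P[...,1]-.347)<.045)
n,l,st,ce=cv2.connectedComponentsWithStats(cv2.morphologyEx(m.astype(np.uint8),cv2.MORPH_OPEN,np.ones((3,3))))
i=1+np.argmax(st[1:,4]);A=P[l==i];print(len(A),A.mean(0),np.median(A[:,2]))
r=cv2.minAreaRect((A[:,:2]*1000).astype(np.float32));print(r,cv2.boxPoints(r).round(1).tolist())
o=ok&(P[...,2]>.02)&(P[...,2]<.06)&(np.hypot(P[...,0]-.375,P[...,1]-.347)<.1);B=(P[o][:,:2]*1000).astype(np.float32);print("tape",cv2.boxPoints(cv2.minAreaRect(B)).round().tolist())
save(f,"w10",(100,30,500,330),1.7)
E
```

```text
52.725 [0.3752 0.3461 0.1727] psi 1.1994 cmd [0.375  0.3459 0.17   1.1995] w 0.601 F [-0.6  0.1 -0.8]
1705 [0.37303918 0.34918842 0.00829296] 0.008310152426863504
((373.9464416503906, 349.25738525390625), (60.38669967651367, 29.632930755615234), 17.96434211730957) [[340.70001220703125, 354.0], [349.79998779296875, 325.8999938964844], [407.20001220703125, 344.5], [398.1000061035156, 372.70001220703125]]
tape [[294.0, 291.0], [306.0, 260.0], [358.0, 279.0], [347.0, 310.0]]
```

View pics/w10.png

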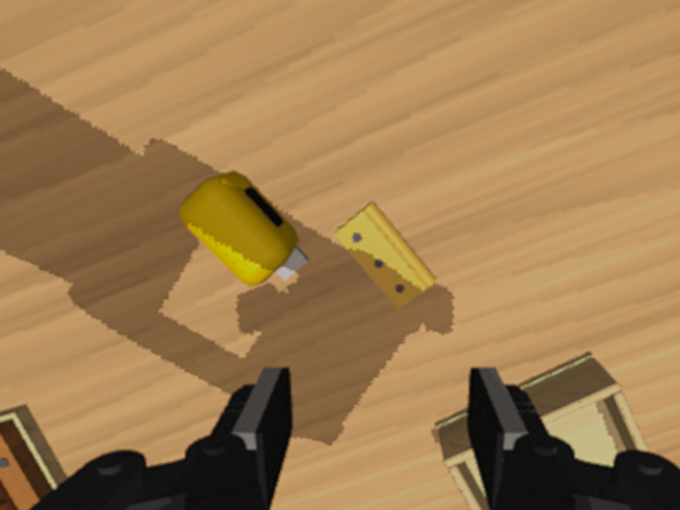

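Hinge at (385,258), long side running right-down, tape measure to its left. Grip it a little toward the far end.

```bash
python3 - <<'E'
from pl import *
from h import state
s=state();p=s["tool_pos"]
json.dump([p[0]-.0002,p[1]-.0005,p[2]-.001,1.2],open("cmd.json","w"))
g=(.3814,.3513);a=1.884
plan([(50,*g,.08,a),(50,*g,.003,a,2),(0,*g,.003,a,4)]);print()
plan([(0,*g,.22,a),(0,.548,-.390,.22,1.571,2)])
E
```

```text
50 -0.002 0.004 0.046 0 0 -0.114; 50 -0.004 0.008 0.092 0 0 -0.228; 50 -0.006 0.011 0.138 0 0 -0.342; 50 -0.008 0.015 0.184 0 0 -0.456; 50 -0.008 0.015 0.261 0 0 -0.456
50 0 0 0.077 0 0 0; 50 0 0 0.077 0 0 0; 50 0 0 0.077 0 0 0; 0 0 0 0.077 0 0 0; 0 0 0 0.077 0 0 0
0 0 0 0 0 0 0; 0 0 0 0 0 0 0; 0 0 0 0 0 0 0; 0 0 0 0 0 0 0; 0 0 0 0 0 0 0

0 0 0 -0.109 0 0 0; 0 0 0 -0.217 0 0 0; 0 0 0 -0.326 0 0 0; 0 0 0 -0.434 0 0 0; 0 0.01 -0.108 -0.434 0 0 0.015
0 0.007 -0.108 0 0 0 0.015; 0 0.015 -0.216 0 0 0 0.03; 0 0.023 -0.325 0 0 0 0.045; 0 0.03 -0.433 0 0 0 0.06; 0 0.038 -0.541 0 0 0 0.074
0 -0.005 -0.109 0 0 0 0.015; 0 -0.009 -0.217 0 0 0 0.03; 0 -0.014 -0.326 0 0 0 0.045; 0 -0.018 -0.434 0 0 0 0.06; 0 -0.023 -0.542 0 0 0 0.075
0 -0.017 -0.108 0 0 0 0.015; 0 -0.033 -0.215 0 0 0 0.03; 0 -0.05 -0.322 0 0 0 0.045; 0 -0.05 -0.322 0 0 0 0.045; 0 -0.05 -0.322 0 0 0 0.045
```

>>> jog_arm:
  motion: "50 -0.002 0.004 0.046 0 0 -0.114; 50 -0.004 0.008 0.092 0 0 -0.228; 50 -0.006 0.011 0.138 0 0 -0.342; 50 -0.008 0.015 0.184 0 0 -0.456; 50 -0.008 0.015 0.261 0 0 -0.456"

```text
time: 53.4
tool_pos: [0.3829, 0.3527, 0.043]
tool_rot: [0.002, -0.156, 0.988, 0.001]
contact_force: [-0.3, 0.6, -0.6]
gripper_width: 0.496
grasp_force: 0.0
```

>>> jog_arm:
  motion: "50 0 0 0.077 0 0 0; 50 0 0 0.077 0 0 0; 50 0 0 0.077 0 0 0; 0 0 0 0.077 0 0 0; 0 0 0 0.077 0 0 0"

```text
time: 54.02
tool_pos: [0.3827, 0.3526, 0.006]
tool_rot: [0.001, -0.156, 0.988, 0.001]
contact_force: [-1.3, -0.5, 6.3]
gripper_width: 0.307
grasp_force: 58.8
```

>>> jog_arm:
  motion: "0 0 0 0 0 0 0; 0 0 0 0 0 0 0; 0 0 0 0 0 0 0; 0 0 0 0 0 0 0; 0 0 0 0 0 0 0"

```text
time: 54.65
tool_pos: [0.3827, 0.3526, 0.006]
tool_rot: [0.001, -0.156, 0.988, 0.001]
contact_force: [-1.4, -1.5, 6.7]
gripper_width: 0.306
grasp_force: 58.9
```

>>> jog_arm:
  motion: "0 0 0 -0.109 0 0 0; 0 0 0 -0.217 0 0 0; 0 0 0 -0.326 0 0 0; 0 0 0 -0.434 0 0 0; 0 0.01 -0.108 -0.434 0 0 0.015"

```text
time: 55.28
tool_pos: [0.3957, 0.3014, 0.2282]
tool_rot: [0.006, -0.147, 0.989, 0.002]
contact_force: [2.3, -0.6, -1.1]
gripper_width: 0.309
grasp_force: 59.2
```

```bash
python3 - <<'E'
from h import *
tell()
E
```

```text
55.275 [0.3957 0.3014 0.2282] psi 1.8654 cmd [ 0.5481 -0.3898  0.2198  1.5705] w 0.309 F [ 2.3 -0.6 -1.1]
```

Held. Carry it to the steel tray.

>>> jog_arm:
  motion: "0 0.007 -0.108 0 0 0 0.015; 0 0.015 -0.216 0 0 0 0.03; 0 0.023 -0.325 0 0 0 0.045; 0 0.03 -0.433 0 0 0 0.06; 0 0.038 -0.541 0 0 0 0.074"

```text
time: 55.9
tool_pos: [0.4526, 0.0324, 0.2214]
tool_rot: [0.001, -0.089, 0.996, -0.0]
contact_force: [0.5, 0.1, -0.8]
gripper_width: 0.309
grasp_force: 59.2
```

>>> jog_arm:
  motion: "0 -0.005 -0.109 0 0 0 0.015; 0 -0.009 -0.217 0 0 0 0.03; 0 -0.014 -0.326 0 0 0 0.045; 0 -0.018 -0.434 0 0 0 0.06; 0 -0.023 -0.542 0 0 0 0.075"

```text
time: 56.52
tool_pos: [0.5123, -0.2323, 0.2214]
tool_rot: [0.001, -0.033, 0.999, -0.0]
contact_force: [0.6, -0.4, -0.5]
gripper_width: 0.309
grasp_force: 59.2
```

>>> jog_arm:
  motion: "0 -0.017 -0.108 0 0 0 0.015; 0 -0.033 -0.215 0 0 0 0.03; 0 -0.05 -0.322 0 0 0 0.045; 0 -0.05 -0.322 0 0 0 0.045; 0 -0.05 -0.322 0 0 0 0.045"

```text
time: 57.15
tool_pos: [0.5477, -0.389, 0.2207]
tool_rot: [-0.0, 0.0, 1.0, 0.0]
contact_force: [-1.0, -0.1, -0.9]
gripper_width: 0.309
grasp_force: 59.3
```

```bash
python3 - <<'E'
from h import *
from pl import *
tell();f=grab_frame("wrist")
for n in ("hardware_tray","hinge_a"): print(n,[(np.round(d["at"],4).tolist(),round(d["p"],2)) for d in place_of("wrist",n)][:2])
P=pts(f);ok=f["range_z"]>.05
k=ok&(np.abs(P[...,2]-.032)<.004)&(np.hypot(P[...,0]-.54,P[...,1]+.39)<.095)
print(cv2.minAreaRect((P[k][:,:2]*1000).astype(np.float32)))
c=json.load(open("cmd.json"))
plan([(0,*c[:2],.022,c[3],2),(50,*c[:2],.022,c[3],3),(50,*c[:2],.2,c[3])])
E
```

```text
57.15 [ 0.5477 -0.389   0.2207] psi 1.5699 cmd [ 0.5481 -0.3898  0.2198  1.5705] w 0.309 F [-1.  -0.1 -0.9]
hardware_tray [([0.5385, -0.3888, 0.0014], 0.66)]
hinge_a [([0.5374, -0.3923, 0.2146], 0.74)]
((533.9712524414062, -393.1398010253906), (129.4592742919922, 95.12129211425781), 6.245604038238525)
0 0 0 0.099 0 0 0; 0 0 0 0.198 0 0 0; 0 0 0 0.297 0 0 0; 0 0 0 0.396 0 0 0; 0 0 0 0.396 0 0 0
0 0 0 0 0 0 0; 50 0 0 0 0 0 0; 50 0 0 0 0 0 0; 50 0 0 0 0 0 0; 50 0 0 0 0 0 0
50 0 0 -0.089 0 0 0; 50 0 0 -0.178 0 0 0; 50 0 0 -0.267 0 0 0; 50 0 0 -0.356 0 0 0; 50 0 0 -0.356 0 0 0
```

>>> jog_arm:
  motion: "0 0 0 0.099 0 0 0; 0 0 0 0.198 0 0 0; 0 0 0 0.297 0 0 0; 0 0 0 0.396 0 0 0; 0 0 0 0.396 0 0 0"

```text
time: 57.92
tool_pos: [0.5448, -0.3855, 0.0178]
tool_rot: [-0.004, -0.0, 1.0, 0.003]
contact_force: [0.4, -0.2, -0.5]
gripper_width: 0.306
grasp_force: 59.4
```

>>> jog_arm:
  motion: "0 0 0 0 0 0 0; 50 0 0 0 0 0 0; 50 0 0 0 0 0 0; 50 0 0 0 0 0 0; 50 0 0 0 0 0 0"

```text
time: 58.55
tool_pos: [0.548, -0.3896, 0.0232]
tool_rot: [0.0, 0.0, 1.0, -0.0]
contact_force: [-0.2, -0.7, 0.3]
gripper_width: 0.503
grasp_force: 0.0
```

>>> jog_arm:
  motion: "50 0 0 -0.089 0 0 0; 50 0 0 -0.178 0 0 0; 50 0 0 -0.267 0 0 0; 50 0 0 -0.4 0 0 0; 50 0 0 -0.4 0 0 0"

```text
time: 59.18
tool_pos: [0.5504, -0.3916, 0.2309]
tool_rot: [0.005, 0.0, 1.0, -0.004]
contact_force: [0.3, -0.7, 0.3]
gripper_width: 0.499
grasp_force: 0.0
```

```bash
python3 - <<'E'
from h import *
tell()
for c in ("wrist","top","scene"):
    f=grab_frame(c)
    for n in ("hinge_a","offcut_a","clamp_handle","block_s"): print(c,n,[(np.round(d["at"],3).tolist(),round(d["p"],2)) for d in place_of(c,n)][:4])
    if c=="top": cells(f)
a=grab_frame("top")["color"][...,::-1][100:330,150:530];b=f["color"][...,::-1][90:380,120:500]
cv2.imwrite("pics/end.png",cv2.resize(np.vstack([a,b]),None,fx=1.15,fy=1.15))
E
```

```text
59.175 [ 0.5504 -0.3916  0.2309] psi 1.57 cmd [ 0.5481 -0.3898  0.1998  1.5705] w 0.499 F [ 0.3 -0.7  0.3]
wrist hinge_a [([0.543, -0.394, 0.004], 0.62)]
wrist offcut_a []
wrist clamp_handle []
wrist block_s [([0.538, -0.39, 0.002], 0.53)]
top hinge_a [([0.541, -0.396, 0.008], 0.77)]
top offcut_a []
top clamp_handle [([0.593, 0.004, 0.15], 0.4)]
top block_s [([0.41, 0.002, 0.009], 0.92), ([0.442, 0.04, 0.01], 0.64), ([0.466, 0.008, 0.012], 0.56), ([0.492, -0.02, 0.012], 0.49)]
[36.6, 36.9, 37.3, 36.7]
[36.5, 36.2, 38.2, 37.1]
[37.0, 37.0, 36.6, 36.0]
[36.7, 37.5, 37.9, 36.1]
scene hinge_a [([0.545, -0.395, 0.006], 0.84)]
scene offcut_a [([0.574, 0.381, 0.003], 0.47)]
scene clamp_handle [([0.596, 0.003, 0.152], 0.69), ([0.462, 0.012, 0.014], 0.69)]
scene block_s [([0.413, -0.002, 0.009], 0.68), ([0.443, 0.039, 0.01], 0.52), ([0.495, -0.019, 0.011], 0.52), ([0.465, 0.014, 0.014], 0.45)]
```

View pics/end.png

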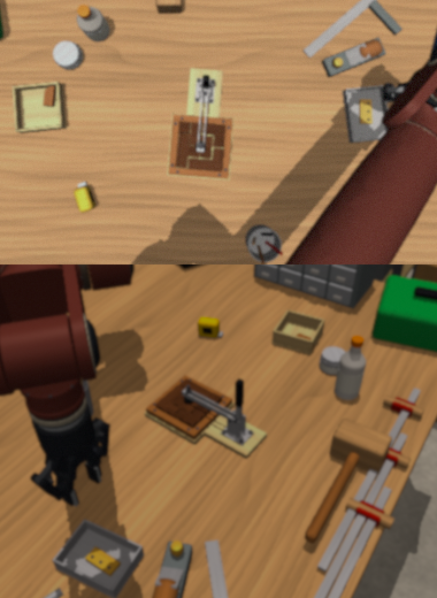

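The end view shows the panel filled with the clamp down and its handle upright (237,390 lower half), the offcut in the plywood box (48,95) and the hinge in the steel tray (365,112).

```bash
python3 -c "
from plant import job_done
print(job_done())"
```

```text
the job is handed in; nothing more can be done
None
```

The job is handed in: all four blocks are in the tray flush with the corner block, the clamp is pushed down to its stop, and the one offcut and one hinge I found are in the scrap box and the hardware tray; I don't know the verdict, as the hand-in returned none.

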